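# Put the bench tools back on their shadow tiles

### The job

Clear up the bench: put the glue bottle, the tape measure, the knife and the sanding block each on the black tile that shows its silhouette, centred on the silhouette and, except for the round bottle, lined up with it (either way round). Each stands as it stands now, upright and flat on its tile; set things down rather than drop them, and leave the cup and the yellow parts bin where they are.

Things in the scene. Friction and masses are not known exactly. Their poses are not given: they have to be found in the camera images.
- glue_bottle: white round glue bottle standing upright, 40 mm diameter and straight-sided up to 58 mm, then a shoulder and a red conical nozzle to 88 mm total height; about 90 g; origin at the centre of its underside, z up
- tape_measure: yellow and black tape measure standing on its base, a rounded block 70 mm long (its x), 34 mm wide (its y), 61 mm high; about 220 g; origin at the centre of its underside, z up; grip across its 34 mm width
- knife: orange snap-off cutter knife lying flat, 140 mm long (its x, from -70 to +70 mm, short grey steel nose 18 mm long at the +x end), handle 24 mm wide (its y) and 16 mm thick; about 90 g; origin at the centre of its underside, z up; grip across its 24 mm width at the origin
- sanding_block: sanding block: tan cork sole 105 mm long (its x), 52 mm wide (its y), 16 mm thick, with a blue grip bar on top 95 mm long, 30 mm wide (y), from 16 to 48 mm high; about 130 g; origin at the centre of the sole's underside, z up; grip the blue bar across its 30 mm width
- bottle_tile: fixed black tile 3 mm thick lying on the bench; origin at the centre of its underside (bench level), so its top is at +3 mm; 90 x 90 mm with a white disc of 50 mm diameter in the middle: the place of the glue bottle
- tape_tile: fixed black tile 3 mm thick lying on the bench; origin at the centre of its underside (bench level), so its top is at +3 mm; 110 mm (its x) x 72 mm (y) with a yellow rectangle 80 x 44 mm in the middle: the place of the tape measure
- knife_tile: fixed black tile 3 mm thick lying on the bench; origin at the centre of its underside (bench level), so its top is at +3 mm; 156 mm (its x) x 46 mm (y) with an orange bar 126 x 30 mm (from -73 to +53 mm along x) that ends in a narrower white nose 20 mm wide at +x (to +75 mm): the place of the knife
- block_tile: fixed black tile 3 mm thick lying on the bench; origin at the centre of its underside (bench level), so its top is at +3 mm; 134 mm (its x) x 80 mm (y) with a blue rectangle 115 x 62 mm in the middle: the place of the sanding block
- cup: brown-red earthenware cup without handle, 72 mm diameter at the rim, 80 mm high; stands at one side of the work, not to be disturbed; origin at the centre of its underside
- parts_bin: small empty yellow open bin, 80 (its x) x 60 (y) x 50 mm high; stands at the other side, not to be disturbed; origin at the centre of its underside
There are look-alikes about, which are no part of the job. Of the things that look like the sanding_block, the smallest one is meant.

How it is judged:
By the outcome, as a careful person would: the job done as asked, in the order asked, and still so for the second after the job is handed in, with the robot touching nothing.
It also fails if it takes over 128 s, if anything falls off the work surface, if the arm or the gripper's body presses on something with over 40 N, if the wrist force passes 120 N, or if a joint passes its speed limit or range.

### The arm

A 6-joint arm with a two-finger parallel gripper is mounted at the origin on the work surface. World frame = base frame: x ahead of the robot, y to its left, z up, the work surface at z = 0. Lengths are in mm, angles in rad, forces in N, time in s.
With the tool pointing down it reaches from about 300 to 850 mm from the base axis. Payload 5.4 kg.
Tool frame: the origin (TCP) lies between the finger pads; the fingertips stand ahead of it and the grasp point (between the pads) lies 11 mm behind it (arm.nose_length is the z of the fingertips in the tool frame, in mm); z points along the fingers, y is the direction in which the jaws open and shut (so a half turn about z gives the same grasp; the last joint's range is limited). The gripper opens to 85 mm and grips with 20 to 120 N. Pads are 22 mm wide; open, the fingers measure 114 mm over their backs; the gripper's body (76 mm by 85 mm) begins 54 mm behind the grasp point. The pads swing forward as they close: fully open they stand 13 mm farther back than shut.
Start: joints at [1.116, 0.158, 1.597, -0, 1.386, -0.21], TCP at [139.369, 557.837, 239.299] pointing down, gripper open.
Joint ranges: [-2.91, 2.91], [-0.94, 2.29], [0.18, 2.7], [-1.29, 4.43], [0.17, 2.64], [-3, 3]. Speed limits (rad/s): [2.57, 2.57, 3.14, 3.14, 3.14, 3.14].

### API

Orientations are given as a unit quaternion [w, x, y, z].
In Python, from workcell import arm gives the robot as it stands. The module is installed in compiled form; this text tells all that it offers.
- The arm moves only by the tool carry_out, never from a script. Its arguments are lists of equal length, an entry for each row: "claw": the finger opening in cm, from 0 to 8.54; "xyz": the shift along the world's x, y, z in cm, a list of three; "spin": the turn about the world's z in rad. A call has 1 to 12 rows; each row shifts and turns the pose as measured when the row begins; what a row does not reach is not made up. A row lasts 1/10 s, in which the tool goes at most 50 mm and 8.59 degrees, less where a joint would pass 70% of its speed; a pose out of reach is approached as far as the arm can. A call is refused whole if a number of a shift passes 5 or a number of a turn 0.15, either way. A call with a gripper value outside its range is refused whole. The fingers move at their own pace and stop on an object; "force" is the grip in N (left out, the last holds). Time passes only in rows, so rows that do not move let the fingers close. It gives the time, the measured TCP pose, the force and the opening at its end, in the units of the state.
- arm.sense(): the state, without advancing time (a new reading comes with each control period).
- arm.read_camera(name): name is "scene" or "side" or "wrist"; returns the picture (384x512x3 uint8, red, green, blue); there is no depth.
- arm.camera_info(name): a dict with "vfov" (degrees; the focal length in pixels is half the picture's height over the tangent of half this angle, whatever the lens; pixels are square), "cx", "cy" (the principal point, pixels), "k1" (the pictures are not rectified: a ray, as slopes to the right and down, at radius r is drawn at 1 + k1 r^2 times it, then the intrinsics apply), "R" (3x3) and "t" (3): a world point X has camera coordinates R X + t. Camera axes: x right, y down, z forward; pixel columns grow to the right and rows downward; lengths in mm; the calibration is good to about 2 mm. A picture is of the moment at which its call begins: read the wrist's pose just before it. camera_info takes no time and is no camera call; for the wrist camera it gives the pose at the moment of the call.
- arm.sign_off(): hands the job in, once; it reports no verdict.
The state is a dict: "time_s": time; "qpos": joint angles; "qvel": joint speeds; "joint_torque": joint torques, N m; "eef_pos": TCP position; "ee_rot": TCP orientation; "contact_force": force on the tool from outside, world axes, zero at the start; "ft_torque": the same for the moment, N m; "finger_gap": finger opening in mm.
Only numpy, scipy, OpenCV 4.12 (cv2) and the standard library are available. Lean on these libraries where they do the work, as an engineer would, in place of code of your own. Each camera call takes 0.05 s, during which the arm holds its last target. There are 200 camera calls.

## Working session

There is one attempt and no reset: what is moved stays moved. The work goes in short steps, Python scripts to look and compute and a tool call to move; the robot and the scene stay as the last step left them, time stands still between calls to the robot, and variables do not carry over. Pictures are saved under pics/ and viewed, about 12 in all and at most 16, crops included, and the job is handed in when it is done.

Besides the shell and the picture viewer there is one more tool, called after "Emit:" in YAML: its name, and indented under it one key for each argument. carry_out: Moves the arm, as the interface text tells. Its arguments: {"type":"object","properties":{"claw":{"type":"array"},"xyz":{"type":"array"},"spin":{"type":"array"},"force":{"type":"number"}},"required":["claw","xyz","spin"]}

```bash
mkdir -p pics; cat > h.py <<'E'
import numpy as np, cv2
from workcell import arm
def save(n,f):
    i=arm.camera_info(n); im=arm.read_camera(n); cv2.imwrite(f'pics/{f}.png',im[:,:,::-1]); np.save(f'pics/{f}.npy',i,allow_pickle=True); return im,i
def load(f):
    return cv2.imread(f'pics/{f}.png')[:,:,::-1],np.load(f'pics/{f}.npy',allow_pickle=True).item()
def K(i):
    f=192/np.tan(np.radians(i['vfov'])/2); return np.array([[f,0,i['cx']],[0,f,i['cy']],[0,0,1]])
def onplane(i,uv,z):
    p=(np.atleast_2d(uv).astype(float)-[i['cx'],i['cy']])/K(i)[0,0]; d=p.copy()
    for _ in range(30): d=p/(1+i['k1']*(d**2).sum(1,keepdims=True))
    R=np.array(i['R']);t=np.array(i['t']).ravel()
    w=np.c_[d,np.ones(len(d))]@R; c=-R.T@t
    return c+w*((z-c[2])/w[:,2])[:,None]
def proj(i,X):
    c=np.atleast_2d(X)@np.array(i['R']).T+np.array(i['t']).ravel(); d=c[:,:2]/c[:,2:]
    d=d*(1+i['k1']*(d**2).sum(1,keepdims=True)); return d*K(i)[0,0]+[i['cx'],i['cy']]
E
python3 - <<'E'
from h import *
for n in('scene','side','wrist'):
    im,i=save(n,n+'0'); print(n,i['vfov'],i['k1'],-np.array(i['R']).T@np.array(i['t']).ravel(), np.array(i['R'])[2])
print(arm.sense(),arm.nose_length)
a=np.vstack([load('scene0')[0],load('side0')[0]])
E
```

```text
scene 47.80042352696198 -0.08743166118690421 [1101.82570619  453.77826144  945.4478242 ] [-0.48947487 -0.37826521 -0.78570337]
side 51.025268642912884 -0.00753681268170636 [  249.87160851 -1106.04354618   687.05699721] [ 0.21965026  0.84875718 -0.48100417]
wrist 69.06461067910217 -0.025182238638765963 [ 61.49799437 577.87960974 373.53177682] [ 0.3042114  -0.07824678 -0.94938552]
{'time_s': 0.15, 'qpos': array([ 1.11593153e+00,  1.58902886e-01,  1.59794117e+00, -1.94342443e-05,
        1.38615585e+00, -2.10129347e-01]), 'qvel': array([-0.00046366, -0.00338601, -0.00249341, -0.0004451 , -0.00072546,
       -0.0010557 ]), 'joint_torque': array([-5.98412976e-05, -3.96378708e+01, -3.31786108e+01, -2.35371972e-04,
        5.49883014e-03, -8.19915122e-07]), 'eef_pos': array([139.16771542, 557.45217554, 238.54474249]), 'ee_rot': array([-2.20638257e-04,  1.22060762e-01,  9.92522380e-01, -6.68203858e-04]), 'contact_force': array([ 0.20420919, -0.40723781,  0.65084871]), 'ft_torque': array([-0.01218714, -0.02411615, -0.01148398]), 'finger_gap': 85.52137515107532} 8.0
```

View pics/scene0.png

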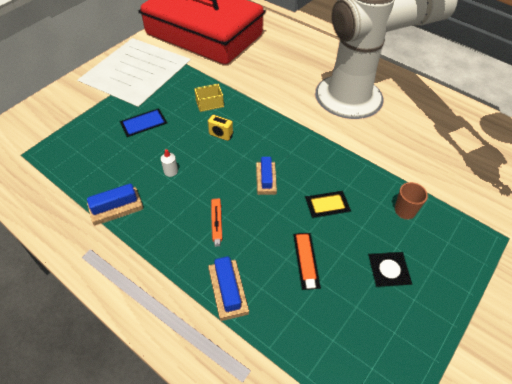

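View pics/side0.png

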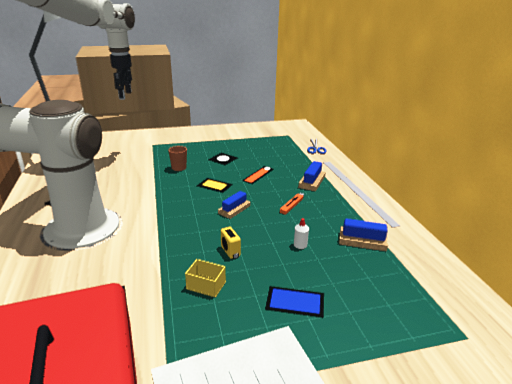

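View pics/wrist0.png

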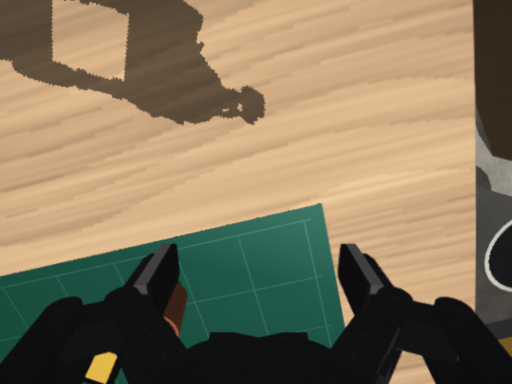

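The scene view shows three blue blocks, and the smallest is at about (266,175). The bottle is at (169,163), the tape at (220,127) and the knife at (216,222). The tiles are at (390,268) for the bottle, (328,204) for the tape, (306,260) for the knife and (143,122) for the block. The wrist view shows only bench and mat edge so far.

```bash
cat >> h.py <<'E'
RNG={'blue':((105,150,60),(130,255,255)),'orange':((4,170,120),(15,255,255)),'yellow':((20,150,110),(32,255,255)),'white':((0,0,170),(180,60,255)),'red':((0,170,90),(3,255,255))}
def blobs(im,col,mn=15):
    h=cv2.cvtColor(np.ascontiguousarray(im),cv2.COLOR_RGB2HSV); m=cv2.inRange(h,*map(np.array,RNG[col]))
    n,l,s,c=cv2.connectedComponentsWithStats(m)
    return [(c[k],s[k],(l==k)) for k in range(1,n) if s[k,4]>=mn]
def rect(i,mask,z):
    # outline on plane z: centre,sizes,long-axis angle
    cs,_=cv2.findContours(mask.astype(np.uint8),cv2.RETR_EXTERNAL,cv2.CHAIN_APPROX_NONE)
    p=onplane(i,max(cs,key=len)[:,0].astype(float),z)[:,:2].astype(np.float32)
    (c,s,a)=cv2.minAreaRect(p)
    if s[0]<s[1]: a+=90;s=s[::-1]
    ys,xs=np.nonzero(mask); q=onplane(i,np.c_[xs,ys],z)[:,:2]
    return np.round(c,1),np.round(q.mean(0),1),np.round(s,1),round(((a+90)%180)-90,1)
E
python3 - <<'E'
from h import *
Z={'blue':48,'orange':3,'yellow':3,'white':3,'red':80}
for v in('scene0','side0'):
    im,i=load(v)
    for c in Z:
        for b in blobs(im,c):
            if b[1][4]<4000: 
                r=rect(i,b[2],Z[c])
                if 150<r[0][0]<1000 and abs(r[0][1])<650: print(v,c,b[0].round(1),b[1][4],*r)
E
```

```text
scene0 blue [142.8 121.7] 584 [ 552.6 -398.6] [ 553.5 -398.7] [114.8  67.5] -23.6
scene0 blue [266.2 171.7] 296 [476.9  10.9] [476.8  11. ] [107.5  27.9] 37.9
scene0 blue [111.2 198.3] 844 [ 802.5 -247.2] [ 802.3 -247.3] [120.9  61.6] -26.6
scene0 blue [227.3 283.4] 860 [792.4 142.4] [794.1 143.8] [132.   37.9] 53.0
scene0 orange [216.1 218.9] 326 [655.6 -14.7] [656.9 -14.6] [127.9  23.2] 41.9
scene0 orange [305.5 256.1] 596 [600.6 230.3] [601.7 231.2] [127.1  33.2] 43.1
scene0 yellow [208.9  97.3] 585 [ 305.5 -358.5] [ 307.2 -357.8] [118.3  90.1] 55.5
scene0 yellow [220.4 126.7] 336 [ 391.4 -236.9] [ 389.2 -234.5] [109.1  72.8] 40.4
scene0 yellow [327.3 203.3] 446 [430.3 186.1] [430.8 186.2] [84.3 48.3] -40.0
scene0 white [167.7 163.5] 191 [ 602.3 -251.2] [ 600.6 -252.4] [85.6 38.2] 46.2
scene0 white [216.9 241.2] 19 [706.7  32.4] [707.1  32.6] [11.8 10.1] 41.6
scene0 white [167.9 316.9] 2764 [928.7  49.4] [927.7  71.2] [498.4  30.8] -87.2
scene0 white [389.6 268.5] 293 [501.8 413.5] [501.9 413.6] [48.6 47. ] 28.6
scene0 white [310.2 283.1] 77 [655.2 281.9] [655.5 281.9] [21.2 20.8]
[... 1181 characters left out ...]
ite [267. 168.] 15 [659.  285.2] [659.  285.2] [19.7 16. ] 74.8
side0 white [301.6 228.3] 91 [ 648.7 -148.6] [ 648.3 -150.6] [43.7 41.4] 77.8
side0 white [405.9 252.7] 147 [ 894.9 -325.8] [ 894.8 -327.6] [163.8  16.7] -82.7
side0 white [464.1 342.8] 2314 [ 844.2 -505.2] [ 842.  -628.4] [469.8  88.4] 85.2
side0 white [435.  266.8] 22 [ 939.5 -402.1] [ 937.4 -401.6] [34.2 10.7] -89.3
side0 white [453.  281.1] 67 [ 943.6 -466.3] [ 947.2 -461.7] [96.7 13. ] 90.0
side0 white [478.9 333. ] 501 [ 894.3 -593.3] [ 891.4 -617.2] [278.4  24.8] 86.3
side0 white [495.3 334.9] 196 [ 927.5 -617.7] [ 922.7 -634.2] [155.1  26.2] 85.7
side0 red [302.1 221.8] 25 [ 616.  -226.3] [ 615.7 -227.9] [26.9 11.1] 70.0
```

Emit:
carry_out:
  claw: [8.5, 8.5, 8.5, 8.5, 8.5, 8.5, 8.5, 8.5, 8.5, 8.5, 8.5, 8.5]
  xyz:
    - [2.4, -4.2, 0]
    - [2.4, -4.2, 0]
    - [2.4, -4.2, 0]
    - [2.4, -4.2, 0]
    - [2.4, -4.2, 0]
    - [2.4, -4.2, 0]
    - [2.4, -4.2, 0]
    - [2.4, -4.2, 0]
    - [2.4, -4.2, 0]
    - [2.4, -4.2, 0]
    - [2.4, -4.2, 0]
    - [2.4, -4.2, 0]
  spin: [0, 0, 0, 0, 0, 0, 0, 0, 0, 0, 0, 0]

```text
time_s: 1.35
eef_pos: [428.5, 37.0, 235.0]
ee_rot: [0.0, 0.116, 0.993, -0.001]
contact_force: [0.8, -0.2, -0.3]
finger_gap: 85.1
```

Emit:
carry_out:
  claw: [8.5, 8.5, 8.5, 8.5, 8.5, 8.5, 8.5, 8.5]
  xyz:
    - [2.5, -4.2, 0]
    - [2.5, -4.2, 0]
    - [2.5, -4.2, 0]
    - [2.5, -4.2, 0]
    - [2.5, -4.2, 0]
    - [2, -3.5, 0]
    - [0, 0, 0]
    - [0, 0, 0]
  spin: [0, 0, 0, 0, 0, 0, 0, 0]

```text
time_s: 2.15
eef_pos: [575.1, -221.5, 230.8]
ee_rot: [-0.001, 0.121, 0.993, -0.0]
contact_force: [-0.4, 0.6, 0.8]
finger_gap: 85.2
```

```bash
python3 - <<'E'
from h import *
im,i=save('wrist','w1'); print(arm.sense()['eef_pos'],-np.array(i['R']).T@np.array(i['t']).ravel())
for c in('white','red','blue','orange','yellow'):
    for b in blobs(im,c,60): print(c,b[0].round(1),b[1])
E
```

```text
[ 574.92603881 -221.31593863  230.73875719] [ 497.64887703 -201.28361026  366.03146468]
white [ 10.9 139.3] [   0  100   34   68 1187]
white [263.8 205.5] [247 191  35  33 675]
white [464.6 215.8] [459 210  12  12  88]
white [  5.5 268.5] [  0 265  15   9  93]
white [482.8 296.2] [456 291  56  13 358]
white [497.  319.3] [480 309  32  21 451]
white [ 18.5 321.5] [  0 316  37  11 200]
white [321.3 325.2] [293 318  56  13 192]
white [ 15.2 331.2] [  0 327  28   9  86]
white [324.6 333.5] [309 328  34  11 177]
white [408.7 358.5] [398 352  24  13 213]
white [105.6 366.8] [ 90 361  31  11 194]
white [407.8 374.7] [391 370  38  11 206]
red [263.8 210.8] [258 206  13  12 106]
blue [444.2  28.4] [ 398    0   89   64 3344]
blue [ 92.8 165.3] [  68  121   50   91 4034]
blue [508.9 245.5] [505 237   7  16  68]
blue [282.1 308.8] [ 260  280   43   57 1587]
orange [418.7 183.2] [386 158  80  61 295]
yellow [89.9  6.2] [ 63   0  44  18 306]
yellow [120.  15.] [107   0  22  25 146]
yellow [223.1  27.8] [ 193    0   73   56 1309]
```

View pics/w1.png

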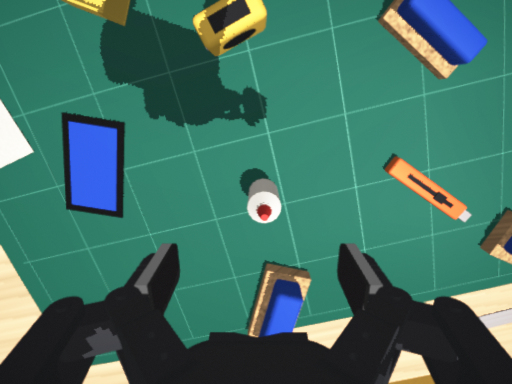

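The wrist view shows the bottle at (264,205), the block tile at (93,165), the knife at (428,188), the tape at (230,22) and the small block at (440,30).

```bash
python3 - <<'E'
from h import *
im,i=load('w1')
print('tip',onplane(i,[[263.8,210.8]],78),'shoulder',onplane(i,[[263.8,207]],58))
for b in blobs(im,'blue',3500): print('tile',rect(i,b[2],3))
s,si=load('scene0')
for b in blobs(s,'blue',100): 
    if b[0][0]<150: print('scene z3',rect(si,b[2],3))
m=blobs(im,'orange',200)
h=cv2.cvtColor(np.ascontiguousarray(im),cv2.COLOR_RGB2HSV)
k=((h[:,:,0]<14)&(h[:,:,1]>150)&(h[:,:,2]>60)).astype(np.uint8); k[:, :375]=0;k[:140]=0;k[230:]=0; k=cv2.morphologyEx(k,cv2.MORPH_CLOSE,np.ones((15,15)))
print('knife',rect(i,k,16),k.sum(),'nose',onplane(i,[[464.6,215.8]],10))
# cup (scene)
print('cup rim approx',onplane(si,[[412,191]],80),'bin',onplane(si,[[209,91]],50))
E
```

```text
tip [[ 614.079645   -223.95427343   78.        ]] shoulder [[ 617.43991359 -224.39482108   58.        ]]
tile (array([ 529. , -439.2]), array([ 526.5, -438. ]), array([118.3,  64.6]), -23.8)
scene z3 (array([ 525.1, -441.3]), array([ 526. , -441.4]), array([120.5,  70.9]), -23.6)
scene z3 (array([ 787.5, -282.3]), array([ 787.3, -282.5]), array([127. ,  64.7]), -26.6)
knife (array([660. , -11.6]), array([658.4, -13. ]), array([130.4,  23.6]), 43.2) 1615 nose [[716.71801737  42.57842169  10.        ]]
cup rim approx [[314.40812462 358.40840169  80.        ]] bin [[ 323.8116664  -337.61282655   50.        ]]
```

Emit:
carry_out:
  claw: [8.5, 8.5, 8.5, 8.5, 8.5, 8.5]
  xyz:
    - [4, -0.4, 0]
    - [0, 0, 0]
    - [0, 0, -4]
    - [0, 0, -4]
    - [0, 0, -3]
    - [0, 0, 0]
  spin: [0, 0, 0, 0, 0, 0]
  force: 30

```text
time_s: 2.8
eef_pos: [611.7, -216.7, 116.0]
ee_rot: [-0.004, 0.117, 0.993, 0.001]
contact_force: [-0.3, 0.6, -1.1]
finger_gap: 85.2
```

Emit:
carry_out:
  claw: [8.5, 8.5, 8.5]
  xyz:
    - [0.4, -0.8, 0]
    - [0, 0, 0]
    - [0, 0, 0]
  spin: [0, 0, 0]

```text
time_s: 3.1
eef_pos: [617.7, -225.0, 121.7]
ee_rot: [-0.001, 0.116, 0.993, -0.0]
contact_force: [0.5, -0.1, 0.2]
finger_gap: 84.7
```

```bash
python3 - <<'E'
from h import *
im,i=save('wrist','w2'); print(arm.sense()['eef_pos'])
for c in('white','red'):
    for b in blobs(im,c,150): print(c,b[0].round(1),b[1],onplane(i,[b[0]],{'red':78,'white':58}[c]).round(1))
E
```

```text
[ 617.93853899 -225.20966715  122.02943964]
white [258.  197.8] [ 232  167   53   66 2209] [[ 609.2 -222.3   58. ]]
white [504.7 339.2] [492 329  20  28 290] [[800.1 -29.1  58. ]]
white [410.3 370.1] [388 351  47  33 998] [[ 816.7 -119.    58. ]]
red [257.7 213.6] [248 205  21  19 291] [[ 613.5 -223.5   78. ]]
```

View pics/w2.png

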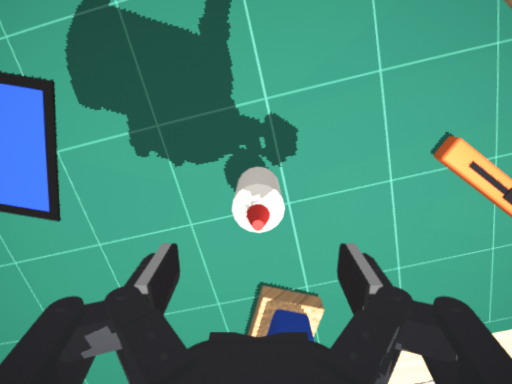

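```bash
python3 - <<'E'
from h import *
im,i=load('w2')
print(onplane(i,[[258,224.5]],88),onplane(i,[[258,206.5]],58),onplane(i,[[258,232.5]],58))
T=np.array([[617.9,-225.2,122-0]]); print(proj(i,T))
E
```

```text
[[ 617.06560514 -224.11460448   88.        ]] [[ 616.04747495 -223.93842807   58.        ]] [[ 637.49632182 -229.01628768   58.        ]]
[[256.2991844  252.67838732]]
```

The bottle axis is at about (616.5,-224), and three heights agree on it. Next I descend and grip.

Emit:
carry_out:
  claw: [8.5, 8.5, 8.5, 8.5, 8.5]
  xyz:
    - [-0.1, 0.1, -3]
    - [0, 0, -3]
    - [0, 0, -2]
    - [0, 0, 0]
    - [0, 0, 0]
  spin: [0, 0, 0, 0, 0]

```text
time_s: 3.65
eef_pos: [622.4, -227.5, 49.8]
ee_rot: [0.007, 0.116, 0.993, -0.004]
contact_force: [-0.0, 0.2, 0.7]
finger_gap: 85.3
```

Emit:
carry_out:
  claw: [8.5, 8.5, 8.5, 8.5, 8.5]
  xyz:
    - [-0.5, 0.3, -0.8]
    - [0, 0, 0]
    - [0, 0, -0.6]
    - [0, 0, 0]
    - [0, 0, 0]
  spin: [0, 0, 0, 0, 0]

```text
time_s: 4.15
eef_pos: [620.0, -225.9, 40.3]
ee_rot: [0.011, 0.116, 0.993, -0.006]
contact_force: [0.8, 0.7, 1.4]
finger_gap: 85.6
```

Emit:
carry_out:
  claw: [8.5, 8.5, 8.5, 8.5]
  xyz:
    - [-0.3, 0.2, -0.5]
    - [0, 0, 0]
    - [0, 0, 0]
    - [0, 0, 0]
  spin: [0, 0, 0, 0]

```text
time_s: 4.55
eef_pos: [616.7, -223.7, 35.0]
ee_rot: [0.011, 0.116, 0.993, -0.006]
contact_force: [0.6, 0.2, 0.4]
finger_gap: 84.8
```

Emit:
carry_out:
  claw: [3.5, 3.5, 3.5, 3.5, 3.5, 3.5, 3.5, 3.5]
  xyz:
    - [0, 0, 0]
    - [0, 0, 0]
    - [0, 0, 0]
    - [0, 0, 0]
    - [0, 0, 0]
    - [0, 0, 0]
    - [0, 0, 0]
    - [0, 0, 0]
  spin: [0, 0, 0, 0, 0, 0, 0, 0]
  force: 30

```text
time_s: 5.35
eef_pos: [617.0, -224.0, 35.4]
ee_rot: [0.011, 0.116, 0.993, -0.006]
contact_force: [0.3, 0.7, 0.1]
finger_gap: 39.2
```

Emit:
carry_out:
  claw: [3.5, 3.5, 3.5, 3.5, 3.5, 3.5, 3.5, 3.5, 3.5, 3.5, 3.5, 3.5]
  xyz:
    - [0, 0, 2]
    - [0, 0, 4]
    - [0, 0, 4]
    - [0, 0, 3]
    - [-0.4, 2, 0]
    - [-0.8, 4.2, 0]
    - [-0.8, 4.2, 0]
    - [-0.8, 4.2, 0]
    - [-0.8, 4.2, 0]
    - [-0.8, 4.2, 0]
    - [-0.8, 4.2, 0]
    - [-0.8, 4.2, 0]
  spin: [0, 0, 0, 0, 0, 0, 0, 0, 0, 0, 0, 0]

```text
time_s: 6.55
eef_pos: [551.0, 96.1, 168.0]
ee_rot: [0.01, 0.121, 0.993, -0.006]
contact_force: [0.9, -0.2, -0.6]
finger_gap: 39.2
```

Emit:
carry_out:
  claw: [3.5, 3.5, 3.5, 3.5, 3.5, 3.5, 3.5, 3.5, 3.5]
  xyz:
    - [-0.8, 4.2, 0]
    - [-0.8, 4.2, 0]
    - [-0.8, 4.2, 0]
    - [-0.8, 4.2, 0]
    - [-0.8, 4.2, 0]
    - [-0.8, 4, 0]
    - [-0.4, 2, 0]
    - [0, 0, 0]
    - [0, 0, 0]
  spin: [0, 0, 0, 0, 0, 0, 0, 0, 0]

```text
time_s: 7.45
eef_pos: [490.9, 381.8, 166.1]
ee_rot: [0.009, 0.118, 0.993, -0.006]
contact_force: [0.3, 0.0, -0.1]
finger_gap: 39.0
```

```bash
python3 - <<'E'
from h import *
im,i=save('wrist','w3'); print(arm.sense()['eef_pos'])
for c in('white','red','yellow','orange'):
    for b in blobs(im,c,150): print(c,b[0].round(1),b[1],onplane(i,[b[0]],3).round(1),rect(i,b[2],3))
E
```

```text
[490.99599323 381.53948058 166.13794982]
white [291.3 175.7] [ 269  154   46   45 1618] [[503.5 415.8   3. ]] (array([504.5, 415.8]), array([503.7, 415.7]), array([50.8, 49.9]), -12.8)
red [258.2 306.7] [ 240  282   38   55 1568] [[671.2 337.9   3. ]] (array([676.8, 336.4]), array([671.8, 337.7]), array([91.3, 48.5]), -14.8)
yellow [ 74.9 159.1] [ 49 120  58  81 465] [[429.7 187.6   3. ]] (array([433.3, 187.9]), array([430.4, 187.1]), array([82.4, 45.7]), -40.0)
orange [144.9 267.9] [ 117  249   60   37 1045] [[580.  212.4   3. ]] (array([584. , 214.3]), array([580.1, 212.4]), array([72.4, 32.3]), 44.3)
orange [ 18.4 345.3] [  0 334  41  23 302] [[665.5 -23.3   3. ]] (array([667.2, -22.7]), array([665.6, -23.3]), array([62. , 16.6]), 43.4)
```

View pics/w3.png

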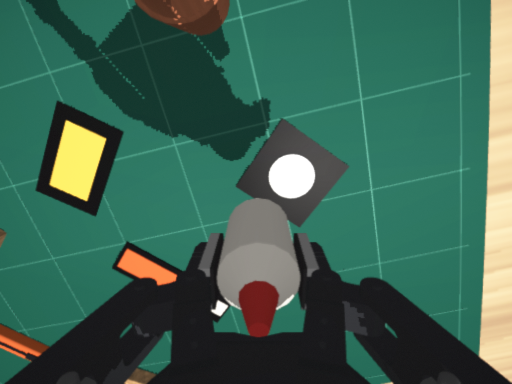

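The disc on the bottle tile is at (503,415), with the cameras agreeing to about 2 mm. The bottle is upright in the grip.

Emit:
carry_out:
  claw: [3.5, 3.5, 3.5, 3.5, 3.5, 3.5, 3.5, 3.5, 3.5]
  xyz:
    - [0.8, 2, 0]
    - [0.4, 1.3, 0]
    - [0, 0, -2]
    - [0, 0, -3]
    - [0, 0, -3]
    - [0, 0, -1]
    - [0, 0, 0]
    - [0, 0, 0]
    - [0, 0, 0]
  spin: [0, 0, 0, 0, 0, 0, 0, 0, 0]

```text
time_s: 8.4
eef_pos: [510.1, 405.9, 77.5]
ee_rot: [0.012, 0.125, 0.992, -0.005]
contact_force: [-0.1, 0.4, -1.3]
finger_gap: 39.4
```

Emit:
carry_out:
  claw: [3.5, 3.5, 3.5, 3.5, 3.5, 3.5]
  xyz:
    - [-0.7, 0.9, -1]
    - [0, 0, 0]
    - [0, 0, -1]
    - [0, 0, 0]
    - [0, 0, -0.8]
    - [0, 0, 0]
  spin: [0, 0, 0, 0, 0, 0]

```text
time_s: 9.0
eef_pos: [504.0, 417.3, 50.8]
ee_rot: [0.014, 0.124, 0.992, -0.004]
contact_force: [-0.8, 0.7, -1.2]
finger_gap: 38.8
```

Emit:
carry_out:
  claw: [3.5, 3.5, 3.5, 3.5, 3.5, 3.5]
  xyz:
    - [-0.1, -0.2, -0.4]
    - [0, 0, 0]
    - [0, 0, -0.4]
    - [0, 0, 0]
    - [0, 0, 0]
    - [0, 0, 0]
  spin: [0, 0, 0, 0, 0, 0]

```text
time_s: 9.6
eef_pos: [503.2, 414.9, 42.1]
ee_rot: [0.014, 0.125, 0.992, -0.004]
contact_force: [-0.0, 0.5, -0.1]
finger_gap: 39.1
```

Emit:
carry_out:
  claw: [3.5, 3.5, 3.5, 3.5, 3.5]
  xyz:
    - [0, 0, -0.2]
    - [0, 0, 0]
    - [0, 0, -0.15]
    - [0, 0, 0]
    - [0, 0, 0]
  spin: [0, 0, 0, 0, 0]

```text
time_s: 10.1
eef_pos: [503.6, 415.1, 38.8]
ee_rot: [0.014, 0.125, 0.992, -0.003]
contact_force: [0.0, 0.2, -0.7]
finger_gap: 39.3
```

Emit:
carry_out:
  claw: [3.5, 3.5, 3.5]
  xyz:
    - [0, 0, -0.1]
    - [0, 0, 0]
    - [0, 0, 0]
  spin: [0, 0, 0]

```text
time_s: 10.4
eef_pos: [504.0, 415.2, 38.4]
ee_rot: [0.015, 0.125, 0.992, -0.003]
contact_force: [0.1, -0.6, -1.3]
finger_gap: 39.2
```

Emit:
carry_out:
  claw: [3.5, 3.5, 3.5]
  xyz:
    - [0, 0, -0.15]
    - [0, 0, 0]
    - [0, 0, 0]
  spin: [0, 0, 0]

```text
time_s: 10.7
eef_pos: [504.6, 415.4, 38.6]
ee_rot: [0.015, 0.125, 0.992, -0.003]
contact_force: [0.4, 0.0, -1.9]
finger_gap: 39.2
```

Emit:
carry_out:
  claw: [4.5, 5, 6, 7, 7, 7, 7, 7, 7]
  xyz:
    - [0, 0, 0]
    - [0, 0, 0]
    - [0, 0, 0]
    - [0, 0, 0]
    - [0, 0, 0]
    - [0, 0, 2]
    - [0, 0, 4]
    - [0, 0, 4]
    - [0, 0, 4]
  spin: [0, 0, 0, 0, 0, 0, 0, 0, 0]

```text
time_s: 11.6
eef_pos: [498.6, 411.9, 173.0]
ee_rot: [0.008, 0.125, 0.992, -0.008]
contact_force: [-0.9, 0.9, 0.6]
finger_gap: 70.0
```

Emit:
carry_out:
  claw: [8.5, 8.5, 8.5, 8.5]
  xyz:
    - [-1, 0, 3]
    - [-2, -1, 1]
    - [0, 0, 0]
    - [0, 0, 0]
  spin: [0, 0, 0, 0]

```text
time_s: 12.0
eef_pos: [471.6, 403.7, 223.8]
ee_rot: [0.014, 0.125, 0.992, -0.003]
contact_force: [-0.3, -0.3, -0.7]
finger_gap: 85.2
```

```bash
python3 - <<'E'
from h import *
im,i=save('wrist','w4'); print(arm.sense()['eef_pos'])
save('scene','scene4')
cv2.imwrite('pics/w4c.png',np.hstack([im,cv2.resize(load('scene4')[0][200:340,320:480],(439,384))])[:,:,::-1])
for c in('white','red'):
    for b in blobs(im,c,100): print(c,b[0].round(1),b[1])
E
```

```text
[471.47903149 403.69573426 223.48660252]
white [276.9 190.4] [255 162  39  51 865]
white [470.9 193.8] [438 184  74  25 299]
white [467.  219.6] [440 211  61  17 199]
white [213.3 290.9] [205 284  18  15 163]
red [276.1 200. ] [270 195  13  12 120]
```

View pics/w4c.png

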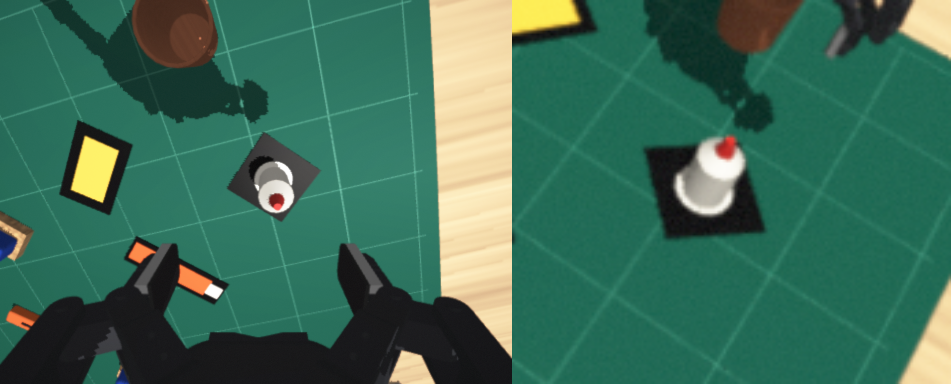

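The bottle stands upright with an even white ring around it. Next is the tape.

```bash
python3 - <<'E'
from h import *
im,i=load('w4')
print('tip',onplane(i,[[276.5,203]],89),'mid',onplane(i,[[276,200]],81))
for c in('yellow','orange'):
    for b in blobs(im,c,300): print(c,b[1],rect(i,b[2],3))
s,si=load('scene0');d,di=load('side0')
for z in(25,35,45): print(z,onplane(si,[[220.4,126.7]],z)[0,:2],onplane(di,[[231.1,242.2]],z)[0,:2])
E
```

```text
tip [[502.35291602 415.77794635  89.        ]] mid [[502.21222937 415.7391348   81.        ]]
yellow [ 71 136  48  67 557] (array([433.2, 187.9]), array([430.7, 184.6]), array([82.4, 46. ]), -40.1)
orange [129 242  27  21 305] (array([569.1, 200.1]), array([565.8, 199.1]), array([31.5, 31.4]), 43.6)
orange [178 264  34  31 547] (array([630.5, 257.4]), array([631.3, 259.1]), array([56.1, 32.1]), 43.2)
25 [ 405.9776906 -218.2612121] [ 419.05442325 -205.43355074]
35 [ 413.5375761  -210.95998919] [ 416.49901162 -219.03676012]
45 [ 421.09746159 -203.65876629] [ 413.94359999 -232.6399695 ]
```

Emit:
carry_out:
  claw: [8.5, 8.5, 8.5, 8.5, 8.5, 8.5, 8.5, 8.5, 8.5, 8.5, 8.5, 8.5]
  xyz:
    - [-0.3, -4.2, 0]
    - [-0.3, -4.2, 0]
    - [-0.3, -4.2, 0]
    - [-0.3, -4.2, 0]
    - [-0.3, -4.2, 0]
    - [-0.3, -4.2, 0]
    - [-0.3, -4.2, 0]
    - [-0.3, -4.2, 0]
    - [-0.3, -4.2, 0]
    - [-0.3, -4.2, 0]
    - [-0.3, -4.2, 0]
    - [-0.3, -4.2, 0]
  spin: [0, 0, 0, 0, 0, 0, 0, 0, 0, 0, 0, 0]

```text
time_s: 13.3
eef_pos: [430.1, -115.7, 209.1]
ee_rot: [0.004, 0.121, 0.993, -0.005]
contact_force: [1.8, -0.1, -0.1]
finger_gap: 85.3
```

Emit:
carry_out:
  claw: [8.5, 8.5, 8.5, 8.5, 8.5]
  xyz:
    - [-0.3, -4.2, 0]
    - [-0.3, -4.2, 0]
    - [-0.3, -2.5, 0]
    - [0, 0, 0]
    - [0, 0, 0]
  spin: [0, 0, 0, 0, 0]

```text
time_s: 13.8
eef_pos: [418.1, -234.5, 204.4]
ee_rot: [0.001, 0.126, 0.992, -0.003]
contact_force: [0.8, -0.3, -0.1]
finger_gap: 85.0
```

```bash
python3 - <<'E'
from h import *
im,i=save('wrist','w5'); print(arm.sense()['eef_pos'])
for c in('yellow','blue'):
    for b in blobs(im,c,100): print(c,b[0].round(1),b[1],*rect(i,b[2],{'yellow':61,'blue':48}[c]))
E
```

```text
[ 418.07693172 -234.18633864  204.34763647]
yellow [143.4 118.4] [ 106   70   74   95 3868] [ 332.3 -325.9] [ 330.8 -327.9] [77.8 67.1] -33.7
yellow [276.2 162.2] [246 137  69  59 765] [ 410.1 -211.7] [ 405.2 -212.5] [67.3 39.9] -76.4
blue [475.6 163.8] [ 435  131   77   69 2653] [465.2  -1.8] [463.1  -3.9] [107.8  32.9] 39.8
blue [132.  255.9] [ 117  236   45   53 1299] [ 491.2 -404.9] [ 477.2 -407.5] [76.2 52.1] -24.0
```

View pics/w5.png

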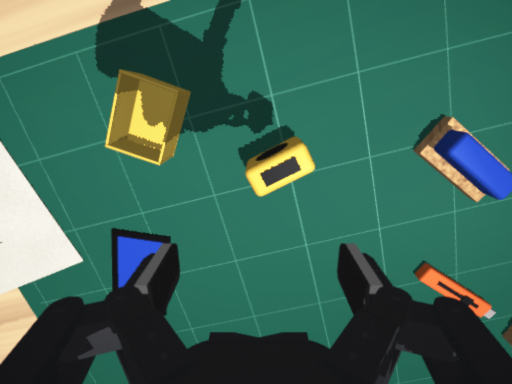

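The wrist view shows the tape at (280,167) with a dark label on its top. The bin is clear of it, at (147,115).

```bash
python3 - <<'E'
from h import *
im,i=load('w5')
g=im[:,:,:].max(2); m=(g<75); m[:135]=0;m[200:]=0;m[:,:240]=0;m[:,325:]=0
n,l,s,c=cv2.connectedComponentsWithStats(m.astype(np.uint8))
for k in range(1,n):
    if s[k,4]>40: print(c[k].round(1),s[k],*rect(i,l==k,61))
for b in blobs(im,'yellow',500):
    if b[0][0]>200:
        p=cv2.findContours(b[2].astype(np.uint8),0,cv2.CHAIN_APPROX_NONE)[0]; q=np.vstack(p)[:,0]
        hull=cv2.convexHull(q)[:,0]; print(np.c_[hull,onplane(i,hull,61)[:,:2].round(1)].tolist())
for z in(61,50,0): print(z,proj(i,[[410,-212,z]]))
cv2.imwrite('pics/w5c.png',cv2.resize(im[120:210,230:340],None,fx=6,fy=6,interpolation=cv2.INTER_CUBIC)[:,:,::-1])
E
```

```text
[263.4 147.1] [240 135  54  31 876] [ 386.6 -218.3] [ 386.9 -221.3] [57.2 21.6] -78.0
[280.1 171.1] [262 158  37  27 465] [ 415.3 -210.7] [ 415.2 -210.7] [37.6 13.7] -77.0
[[295.0, 137.0, 384.9, -188.5], [297.0, 138.0, 386.4, -186.7], [305.0, 146.0, 396.1, -180.7], [311.0, 158.0, 409.5, -177.2], [313.0, 163.0, 415.1, -176.2], [314.0, 166.0, 418.4, -175.8], [314.0, 167.0, 419.5, -176.0], [313.0, 169.0, 421.3, -177.4], [309.0, 172.0, 423.4, -182.0], [265.0, 194.0, 435.4, -231.6], [262.0, 195.0, 435.7, -235.0], [258.0, 195.0, 434.7, -239.1], [255.0, 192.0, 430.7, -241.3], [250.0, 183.0, 419.8, -243.8], [246.0, 175.0, 410.4, -245.6], [246.0, 170.0, 405.3, -244.2], [248.0, 162.0, 397.7, -240.0], [251.0, 159.0, 395.5, -236.3], [286.0, 141.0, 386.5, -197.9], [294.0, 137.0, 384.7, -189.4]]
61 [[277.60285424 166.7330779 ]]
50 [[276.98609312 164.28170746]]
0 [[274.65524263 155.02133329]]
```

View pics/w5c.png

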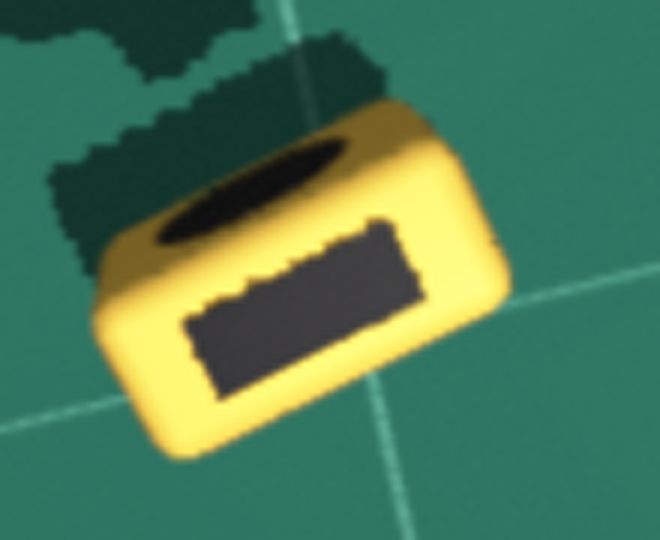

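Emit:
carry_out:
  claw: [7, 7, 7, 7, 7, 7, 7, 7, 7, 7]
  xyz:
    - [-0.3, 2, 0]
    - [0, 0, 0]
    - [0, 0, 0]
    - [0, 0, 0]
    - [0, 0, 0]
    - [0, 0, -2]
    - [0, 0, -2]
    - [0, 0, -1]
    - [0, 0, 0]
    - [0, 0, 0]
  spin: [-0.14, -0.14, -0.14, -0.14, -0.14, -0.14, -0.14, 0, 0, 0]

```text
time_s: 14.85
eef_pos: [417.2, -200.9, 151.0]
ee_rot: [-0.002, 0.584, 0.811, -0.001]
contact_force: [-0.2, -0.3, 0.1]
finger_gap: 70.2
```

Emit:
carry_out:
  claw: [7, 7, 7, 7, 7, 7, 7]
  xyz:
    - [-0.2, -0.9, 0]
    - [0, 0, 0]
    - [0, 0, -2]
    - [0, 0, -2]
    - [0, 0, -1]
    - [0, 0, 0]
    - [0, 0, 0]
  spin: [-0.08, 0, 0, 0, 0, 0, 0]

```text
time_s: 15.55
eef_pos: [418.9, -211.0, 105.7]
ee_rot: [0.003, 0.611, 0.792, -0.001]
contact_force: [-1.0, -0.3, 0.7]
finger_gap: 69.9
```

Emit:
carry_out:
  claw: [7, 7, 7, 7, 7, 7, 7]
  xyz:
    - [-0.4, 0, -1.5]
    - [0, 0, 0]
    - [0, 0, -1.5]
    - [0, 0, 0]
    - [0, 0, -1.5]
    - [0, 0, 0]
    - [0, 0, 0]
  spin: [-0.02, 0, 0, 0, 0, 0, 0]

```text
time_s: 16.25
eef_pos: [420.5, -214.9, 69.2]
ee_rot: [0.01, 0.617, 0.787, -0.001]
contact_force: [-0.4, -0.7, 0.8]
finger_gap: 70.1
```

Emit:
carry_out:
  claw: [7, 7, 7, 7, 7, 7, 7, 7]
  xyz:
    - [-0.5, 0.4, 0]
    - [0, 0, 0]
    - [-0.1, 0, -1]
    - [0, 0, 0]
    - [-0.1, 0.1, -1]
    - [0, 0, 0]
    - [-0.1, 0.1, -1]
    - [0, 0, 0]
  spin: [0, 0, 0, 0, 0, 0, 0, 0]

```text
time_s: 17.05
eef_pos: [412.8, -209.2, 39.2]
ee_rot: [0.012, 0.616, 0.787, -0.002]
contact_force: [0.2, 1.0, -1.0]
finger_gap: 69.9
```

Emit:
carry_out:
  claw: [7, 7, 7, 7, 7, 7, 7]
  xyz:
    - [0.2, -0.1, -0.6]
    - [0, 0, 0]
    - [0, 0, -0.6]
    - [0, 0, 0]
    - [0, 0, 0]
    - [0, 0, 0]
    - [0, 0, 0]
  spin: [0, 0, 0, 0, 0, 0, 0]

```text
time_s: 17.75
eef_pos: [415.3, -210.6, 26.1]
ee_rot: [0.012, 0.616, 0.787, -0.002]
contact_force: [0.7, 0.3, 0.4]
finger_gap: 69.9
```

Emit:
carry_out:
  claw: [3, 3, 3, 3, 3, 3, 3, 3]
  xyz:
    - [0, 0, 0]
    - [0, 0, 0]
    - [0, 0, 0]
    - [0, 0, 0]
    - [0, 0, 0]
    - [0, 0, 0]
    - [0, 0, 0]
    - [0, 0, 0]
  spin: [0, 0, 0, 0, 0, 0, 0, 0]
  force: 40

```text
time_s: 18.55
eef_pos: [415.6, -210.9, 26.7]
ee_rot: [0.012, 0.616, 0.787, -0.002]
contact_force: [0.1, 0.3, -0.6]
finger_gap: 33.4
```

Emit:
carry_out:
  claw: [3, 3, 3, 3, 3, 3, 3, 3, 3, 3, 3, 3]
  xyz:
    - [0, 0, 2]
    - [0, 0, 4]
    - [0, 0, 4]
    - [0, 0, 2]
    - [0.1, 3, 0]
    - [0.1, 4.2, 0]
    - [0.1, 4.2, 0]
    - [0.1, 4.2, 0]
    - [0.1, 4.2, 0]
    - [0.1, 4.2, 0]
    - [0.1, 4.2, 0]
    - [0.1, 4.2, 0]
  spin: [0, 0, 0, 0, 0.1, 0.1, 0.1, 0.1, 0.1, 0.1, 0, 0]

```text
time_s: 19.75
eef_pos: [418.5, 122.7, 148.9]
ee_rot: [0.011, 0.349, 0.937, 0.001]
contact_force: [1.0, -0.1, -2.0]
finger_gap: 33.8
```

Emit:
carry_out:
  claw: [3, 3, 3, 3]
  xyz:
    - [0, 2, 0]
    - [0, 0, 0]
    - [0, 0, 0]
    - [0, 0, 0]
  spin: [0, 0, 0, 0]

```text
time_s: 20.15
eef_pos: [416.0, 147.0, 147.2]
ee_rot: [0.009, 0.346, 0.938, 0.001]
contact_force: [-0.2, -0.4, -1.7]
finger_gap: 33.7
```

```bash
cat >>h.py <<'E'
def yaw():
    w,x,y,z=arm.sense()['ee_rot']; return np.degrees(np.arctan2(1-2*(x*x+z*z),2*(x*y-w*z)))
E
python3 - <<'E'
from h import *
im,i=save('wrist','w6'); print(arm.sense()['eef_pos'],yaw())
for c in('yellow','orange'):
    for b in blobs(im,c,300): print(c,b[0].round(1),b[1],*rect(i,b[2],3))
E
```

```text
[416.02485641 146.79146368 147.23090616] 49.500556174028134
yellow [257.8 248.1] [ 219  161   99  177 7564] [495.1  87.3] [483.3  91.8] [235.1 102.2] -46.6
orange [417.3 249.4] [ 363  233  112   33 2543] [604.6 233.5] [603.2 232.7] [127.1  31.9] 42.9
```

View pics/w6.png

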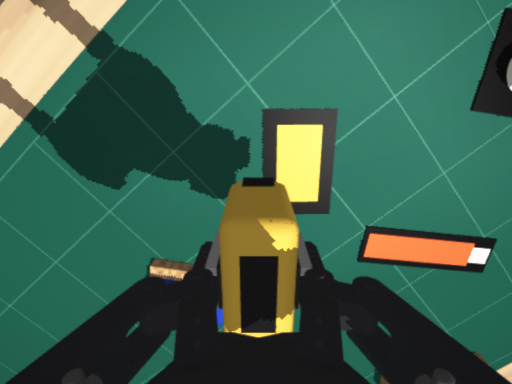

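```bash
python3 - <<'E'
from h import *
im,i=load('w6')
m=blobs(im,'yellow',300)[0][2].copy(); m[175:]=0
ys,xs=np.nonzero(m)
rows=[(y,xs[ys==y].min()-.5,xs[ys==y].max()+.5) for y in range(130,174,6)]
L=onplane(i,[[r[1],r[0]] for r in rows],3)[:,:2];R=onplane(i,[[r[2],r[0]] for r in rows],3)[:,:2]
top=onplane(i,[[300,ys.min()-.5]],3)[0,:2]
u=np.array([np.cos(np.radians(-40)),np.sin(np.radians(-40))]);v=np.array([-u[1],u[0]])
print('left v',(L@v).round(1),'right v',(R@v).round(1),'top u',top@u, np.degrees(np.arctan2(*(L[-1]-L[0])[::-1])),np.degrees(np.arctan2(*(R[-1]-R[0])[::-1])))
vc=((L@v).mean()+(R@v).mean())/2
print('centre using u end +-40',u*(top@u+40)+v*vc,u*(top@u-40)+v*vc)
E
```

```text
Traceback (most recent call last):
ValueError: zero-size array to reduction operation minimum which has no identity
```

```bash
python3 - <<'E'
from h import *
im,i=load('w6')
print(im[160,300])
m=(im[:,:,0]>180)&(im[:,:,2]<150); m[175:]=0; m[:110]=0; m[:,:265]=0;m[:,340:]=0
ys,xs=np.nonzero(m); print(ys.min(),xs.min(),xs.max())
rows=[(y,xs[ys==y].min()-.5,xs[ys==y].max()+.5) for y in range(130,174,6)]
L=onplane(i,[[r[1],r[0]] for r in rows],3)[:,:2];R=onplane(i,[[r[2],r[0]] for r in rows],3)[:,:2]
top=onplane(i,[[300,ys.min()-.5]],3)[0,:2]
u=np.array([np.cos(np.radians(-40)),np.sin(np.radians(-40))]);v=np.array([-u[1],u[0]])
print('left v',(L@v).round(1),'right v',(R@v).round(1),'top u',top@u, np.degrees(np.arctan2(*(L[-1]-L[0])[::-1])),np.degrees(np.arctan2(*(R[-1]-R[0])[::-1])))
vc=((L@v).mean()+(R@v).mean())/2
print('centre using u end +-40',u*(top@u+40)+v*vc,u*(top@u-40)+v*vc)
E
```

```text
[255 252 129]
125 276 322
left v [400.5 400.6 400.6 400.7 400.8 400.9 400.  400. ] right v [445.8 445.2 445.6 445.  445.4 445.8 445.2 445.6] top u 170.4242808381083 -40.59082840474565 -40.31155463284224
centre using u end +-40 [433.09184507 188.77669484] [371.80828962 240.19970362]
```

Tape tile centre is at (432.9,188.3) at -40.2°, and the measured width of 44.9 mm fits the stated 44. Next I place the tape.

Emit:
carry_out:
  claw: [3, 3, 3, 3, 3, 3, 3, 3, 3]
  xyz:
    - [0.8, 2.2, 0]
    - [0.8, 2, 0]
    - [0, 0, 0]
    - [0, 0, -2.5]
    - [0, 0, -2.5]
    - [0, 0, -1]
    - [0, 0, 0]
    - [0, 0, 0]
    - [0, 0, 0]
  spin: [0, 0, 0, 0, 0, 0, 0, 0, 0]

```text
time_s: 21.1
eef_pos: [435.5, 180.9, 87.9]
ee_rot: [0.011, 0.352, 0.936, 0.001]
contact_force: [-0.0, 0.4, -2.7]
finger_gap: 33.4
```

Emit:
carry_out:
  claw: [3, 3, 3, 3, 3, 3, 3, 3, 3, 3]
  xyz:
    - [-0.3, 0.7, -1]
    - [0, 0, 0]
    - [0, 0, -1]
    - [0, 0, 0]
    - [0, 0, -1]
    - [0, 0, 0]
    - [0, 0, -1]
    - [0, 0, 0]
    - [0, 0, 0]
    - [0, 0, 0]
  spin: [0, 0, 0, 0, 0, 0, 0, 0, 0, 0]

```text
time_s: 22.1
eef_pos: [433.6, 188.8, 46.2]
ee_rot: [0.012, 0.352, 0.936, 0.001]
contact_force: [-0.7, -0.1, -1.9]
finger_gap: 33.9
```

Emit:
carry_out:
  claw: [3, 3, 3, 3, 3, 3, 3]
  xyz:
    - [0, 0, -0.6]
    - [0, 0, 0]
    - [0, 0, -0.5]
    - [0, 0, 0]
    - [0, 0, -0.3]
    - [0, 0, 0]
    - [0, 0, 0]
  spin: [0.018, 0, 0, 0, 0, 0, 0]

```text
time_s: 22.8
eef_pos: [434.2, 188.9, 31.6]
ee_rot: [0.013, 0.343, 0.939, 0.002]
contact_force: [0.0, 0.5, -1.2]
finger_gap: 33.5
```

Emit:
carry_out:
  claw: [3, 3, 3, 3, 3, 3]
  xyz:
    - [-0.1, 0, -0.15]
    - [0, 0, 0]
    - [0, 0, -0.1]
    - [0, 0, 0]
    - [0, 0, 0]
    - [0, 0, 0]
  spin: [0, 0, 0, 0, 0, 0]

```text
time_s: 23.4
eef_pos: [433.9, 189.0, 29.9]
ee_rot: [0.014, 0.343, 0.939, 0.002]
contact_force: [0.1, -0.3, -2.5]
finger_gap: 33.6
```

Emit:
carry_out:
  claw: [3, 3, 3, 3]
  xyz:
    - [0, 0, -0.15]
    - [0, 0, 0]
    - [0, 0, 0]
    - [0, 0, 0]
  spin: [0, 0, 0, 0]

```text
time_s: 23.8
eef_pos: [434.4, 189.1, 29.8]
ee_rot: [0.014, 0.343, 0.939, 0.002]
contact_force: [-0.2, -1.0, -2.3]
finger_gap: 33.3
```

Emit:
carry_out:
  claw: [4, 4.5, 5.5, 6.5, 6.5, 6.5, 6.5, 6.5, 7, 8.5, 8.5, 8.5]
  xyz:
    - [0, 0, 0]
    - [0, 0, 0]
    - [0, 0, 0]
    - [0, 0, 0]
    - [0, 0, 0]
    - [0, 0, 2]
    - [0, 0, 4]
    - [0, 0, 4]
    - [0, 0, 4]
    - [0, 0, 3]
    - [0, 0, 0]
    - [0, 0, 0]
  spin: [0, 0, 0, 0, 0, 0, 0, 0, 0, 0, 0, 0]

```text
time_s: 25.0
eef_pos: [431.9, 188.5, 205.7]
ee_rot: [0.013, 0.343, 0.939, 0.002]
contact_force: [0.1, -0.3, -0.7]
finger_gap: 84.7
```

```bash
python3 - <<'E'
from h import *
im,i=save('wrist','w7'); print(arm.sense()['eef_pos'],yaw())
save('scene','scene7')
cv2.imwrite('pics/w7c.png',np.hstack([im[60:320,120:400],cv2.resize(load('scene7')[0][150:250,270:390],(312,260))])[:,:,::-1])
for b in blobs(im,'orange',300): print(b[0].round(1),b[1],*rect(i,b[2],3))
for b in blobs(im,'white',100): print('w',b[0].round(1),b[1],*rect(i,b[2],3))
E
```

```text
[432.12425107 188.57568901 205.72695372] 49.90466542006378
w [96.4  9.7] [ 88   0  20  21 134] [197.4 169.9] [198.  167.9] [26.4  6.4] -87.5
w [119.2  14.9] [105   0  32  32 266] [217.2 184.3] [216.9 182.4] [43.8  7.3] 87.4
w [51.3 57.5] [  22   26   59   64 1578] [195.7  94.5] [195.   93.7] [79.8 26.5] 89.3
w [74.9 64.6] [ 53  45  41  46 311] [216.6 102.5] [216.9 107.9] [68.1  6.9] -90.0
w [483.2  85.7] [ 466   64   41   45 1049] [534.1 451.1] [531.9 449.5] [48.3 45.2] -37.8
w [ 10.6 108.3] [  0  88  30  46 722] [194.7   6.9] [196.4  12.5] [57.5 26.1] 88.8
w [439.2 104.7] [429  99  24  10 112] [518.1 399.1] [517.4 398.8] [29.9  7.1] 36.9
w [413.4 241.2] [404 234  19  15 213] [658.8 284.3] [658.7 284.3] [22.3 21.4] 43.2
```

View pics/w7c.png

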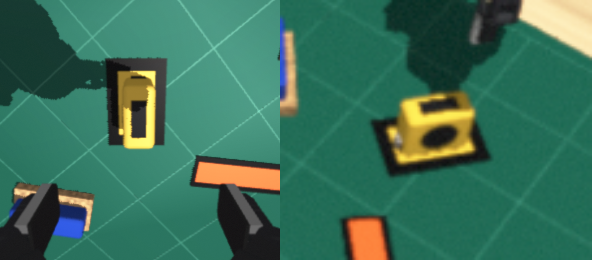

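The tape stands flat and aligned, centred on its silhouette. I'll check its label and measure the knife and its tile.

```bash
python3 - <<'E'
from h import *
im,i=load('w7')
g=im.max(2); m=(g<75); m[:150]=0;m[205:]=0;m[:,:243]=0;m[:,:]&=(np.arange(512)<275)
n,l,s,c=cv2.connectedComponentsWithStats(m.astype(np.uint8))
for k in range(1,n):
    if s[k,4]>60: print('label',c[k].round(1),s[k],*rect(i,l==k,64))
def kt(f,z,box):
    im,i=load(f); h=cv2.cvtColor(np.ascontiguousarray(im),cv2.COLOR_RGB2HSV)
    k=((h[:,:,0]<16)&(h[:,:,1]>120)&(h[:,:,2]>90)); b=np.zeros_like(k); x0,y0,x1,y1=box; b[y0:y1,x0:x1]=1
    k=cv2.morphologyEx((k&b).astype(np.uint8),cv2.MORPH_CLOSE,np.ones((9,9))); print(f,k.sum(),*rect(i,k,z))
kt('w6',3,(360,225,490,275)); kt('scene0',3,(290,225,325,280)); kt('w1',16,(380,145,480,230));kt('scene0',16,(205,190,228,240))
E
```

```text
label [258.1 178.3] [252 161  14  36 469] [435.  189.7] [434.4 189.8] [37.8 13.2] -40.5
w6 2629 [604.7 233.6] [603.3 232.8] [128.2  32.7] 43.1
scene0 631 [601.3 231. ] [602.3 231.9] [129.3  34.5] 42.8
w1 1538 [660.2 -11.3] [660.9 -10.5] [131.2  24.2] 43.2
scene0 407 [661.8  -9.9] [663.7  -8.1] [128.9  25.5] 43.5
```

Tape label is at (435,189.7) at -40.5°, about 2 mm from the silhouette centre. Knife tile centre is (612,240.5) at 43.1°. I'm moving to the knife.

Emit:
carry_out:
  claw: [8.5, 8.5, 8.5, 8.5, 8.5, 8.5, 8.5, 8.5, 8.5, 8.5, 8.5, 8.5]
  xyz:
    - [2, -1.6, 0]
    - [2, -1.6, 0]
    - [2, -1.6, 0]
    - [2, -1.6, 0]
    - [2, -1.6, 0]
    - [2, -1.6, 0]
    - [2, -1.6, 0]
    - [2, -1.6, 0]
    - [2, -1.6, 0]
    - [2, -1.6, 0]
    - [2, -1.6, 0]
    - [1, -1, 0]
  spin: [-0.14, -0.14, -0.14, -0.14, -0.14, -0.14, -0.14, -0.14, -0.14, -0.14, -0.14, -0.14]

```text
time_s: 26.3
eef_pos: [656.0, -3.6, 178.0]
ee_rot: [-0.01, 0.94, 0.341, -0.016]
contact_force: [0.2, 0.1, -0.3]
finger_gap: 85.0
```

Emit:
carry_out:
  claw: [8.5, 8.5]
  xyz:
    - [0, 0, 0]
    - [0, 0, 0]
  spin: [0, 0]

```text
time_s: 26.5
eef_pos: [654.8, -4.8, 173.5]
ee_rot: [-0.011, 0.94, 0.341, -0.019]
contact_force: [0.2, 0.9, 0.1]
finger_gap: 84.8
```

```bash
python3 - <<'E'
from h import *
im,i=save('wrist','w8'); print(arm.sense()['eef_pos'],yaw(),arm.sense()['ee_rot'],arm.sense()['qpos'][5])
E
```

```text
[654.52789227  -4.62999927 173.38610243] -50.11463698135294 [-0.01123713  0.93972434  0.34122124 -0.01897268] 0.6830398515209887
```

View pics/w8.png

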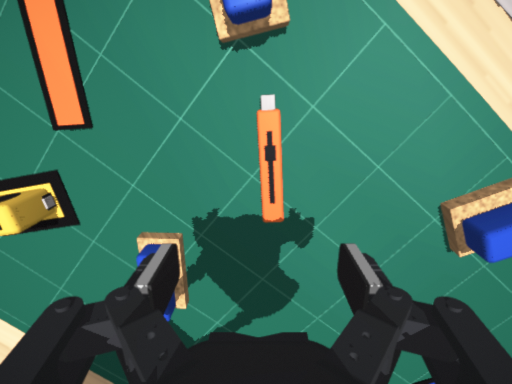

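The knife lies at (270,160), nose up in the picture at (267,102).

```bash
python3 - <<'E'
from h import *
im,i=load('w8'); h=cv2.cvtColor(np.ascontiguousarray(im),cv2.COLOR_RGB2HSV)
k=((h[:,:,0]<16)&(h[:,:,1]>120)&(h[:,:,2]>60)); k[:100]=0;k[230:]=0;k[:,:245]=0;k[:,295:]=0
k=cv2.morphologyEx(k.astype(np.uint8),cv2.MORPH_CLOSE,np.ones((11,11))); print(k.sum(),*rect(i,k,16))
ys,xs=np.nonzero(k); print(ys.min(),ys.max(),[(y,xs[ys==y].min(),xs[ys==y].max()) for y in(120,140,160,180,200,215)])
mid=[[(xs[ys==y].min()+xs[ys==y].max())/2,y] for y in range(115,216,5)]
P=onplane(i,mid,16)[:,:2]; d=P[0]-P[-1]; print(np.degrees(np.arctan2(d[1],d[0])))
print('tail',onplane(i,[[273,ys.max()+.5]],12),'nose tip',onplane(i,[[267,95]],6),'front of handle',onplane(i,[[268.5,109]],16))
E
```

```text
2522 [663.3  -8.2] [666.5  -5.2] [124.9  24.1] 43.2
109 222 [(120, np.int64(257), np.int64(280)), (140, np.int64(258), np.int64(280)), (160, np.int64(259), np.int64(281)), (180, np.int64(260), np.int64(282)), (200, np.int64(262), np.int64(282)), (215, np.int64(262), np.int64(283))]
43.002146783769476
tail [[615.82872854 -53.03242492  12.        ]] nose tip [[718.57665417  44.08444497   6.        ]] front of handle [[709.54623524  34.3525604   16.        ]]
```

Emit:
carry_out:
  claw: [6, 6, 6, 6, 6, 6, 6, 6, 6, 6]
  xyz:
    - [1.4, 0.2, 0]
    - [0, 0, 0]
    - [0, 0, -3]
    - [0, 0, -3]
    - [0, 0, -2]
    - [0, 0, 0]
    - [0, 0, -1]
    - [0, 0, 0]
    - [0, 0, 0]
    - [0, 0, 0]
  spin: [0.05, 0, 0, 0, 0, 0, 0, 0, 0, 0]

```text
time_s: 27.55
eef_pos: [664.8, 2.8, 84.2]
ee_rot: [-0.01, 0.928, 0.371, -0.019]
contact_force: [-0.4, 0.4, 0.1]
finger_gap: 59.7
```

```bash
cat >>h.py <<'E'
def tilt():
    w,x,y,z=arm.sense()['ee_rot']; return np.degrees([2*(x*z+w*y),2*(y*z-w*x)]).round(2)
def st(): s=arm.sense(); print(s['eef_pos'].round(1),'yaw',yaw().round(2),'tilt',tilt(),'F',s['contact_force'].round(1),'gap',round(s['finger_gap'],1),s['time_s'])
E
python3 -c "from h import *;st()"
```

```text
[664.8   2.8  84.2] yaw -46.43 tilt [-2.44  0.31] F [-0.4  0.4  0.1] gap 59.7 27.55
```

Emit:
carry_out:
  claw: [6, 6, 6, 6, 6, 6, 6, 6, 6, 6]
  xyz:
    - [0.5, -0.5, 0]
    - [0, 0, 0]
    - [0, 0, -1.5]
    - [0, 0, 0]
    - [0, 0, -1.5]
    - [0, 0, 0]
    - [0, 0, -1.2]
    - [0, 0, 0]
    - [0, 0, 0]
    - [0, 0, 0]
  spin: [-0.008, 0, 0, 0, 0, 0, 0, 0, 0, 0]

```text
time_s: 28.55
eef_pos: [670.6, -2.9, 39.1]
ee_rot: [-0.01, 0.93, 0.367, -0.018]
contact_force: [0.1, 0.1, 0.8]
finger_gap: 60.1
```

```bash
python3 -c "from h import *;st()"
```

```text
[670.6  -2.9  39.1] yaw -46.95 tilt [-2.38  0.32] F [0.1 0.1 0.8] gap 60.1 28.55
```

Emit:
carry_out:
  claw: [6, 6, 6, 6, 6, 6, 6, 6]
  xyz:
    - [-0.1, 0, -1]
    - [0, 0, 0]
    - [0, 0, -0.8]
    - [0, 0, 0]
    - [0, 0, -0.5]
    - [0, 0, 0]
    - [0, 0, 0]
    - [0, 0, 0]
  spin: [0, 0, 0, 0, 0, 0, 0, 0]

```text
time_s: 29.35
eef_pos: [670.2, -3.0, 15.0]
ee_rot: [-0.01, 0.93, 0.367, -0.018]
contact_force: [-0.2, 0.1, 0.2]
finger_gap: 59.8
```

```bash
python3 -c "from h import *;st()"
```

```text
[670.2  -3.   15. ] yaw -46.94 tilt [-2.28  0.3 ] F [-0.2  0.1  0.2] gap 59.8 29.35
```

Emit:
carry_out:
  claw: [6, 6, 6]
  xyz:
    - [0, 0, -0.4]
    - [0, 0, 0]
    - [0, 0, 0]
  spin: [0, 0, 0]

```text
time_s: 29.65
eef_pos: [670.6, -3.0, 11.1]
ee_rot: [-0.01, 0.93, 0.367, -0.017]
contact_force: [0.0, -0.9, 0.5]
finger_gap: 60.2
```

Emit:
carry_out:
  claw: [1.8, 1.8, 1.8, 1.8, 1.8, 1.8, 1.8, 1.8]
  xyz:
    - [0, 0, 0]
    - [0, 0, 0]
    - [0, 0, 0]
    - [0, 0, 0]
    - [0, 0, 0]
    - [0, 0, 0]
    - [0, 0, 0]
    - [0, 0, 0]
  spin: [0, 0, 0, 0, 0, 0, 0, 0]
  force: 35

```text
time_s: 30.45
eef_pos: [670.8, -3.1, 11.4]
ee_rot: [-0.009, 0.93, 0.367, -0.017]
contact_force: [-0.8, 0.2, 0.2]
finger_gap: 23.2
```

Emit:
carry_out:
  claw: [1.8, 1.8, 1.8, 1.8, 1.8, 1.8, 1.8, 1.8, 1.8, 1.8, 1.8, 1.8]
  xyz:
    - [0, 0, 1]
    - [0, 0, 3]
    - [0, 0, 3]
    - [0, 0, 2]
    - [-0.7, 3, 0]
    - [-0.7, 3, 0]
    - [-0.7, 3, 0]
    - [-0.7, 3, 0]
    - [-0.7, 3, 0]
    - [-0.7, 3, 0]
    - [-0.5, 2, 0]
    - [0, 0, 0]
  spin: [0, 0, 0, 0, 0, 0, 0, 0, 0, 0, 0, 0]

```text
time_s: 31.65
eef_pos: [621.5, 203.2, 113.0]
ee_rot: [-0.009, 0.931, 0.366, -0.014]
contact_force: [-0.5, -0.5, -1.6]
finger_gap: 22.8
```

```bash
python3 - <<'E'
from h import *
im,i=save('wrist','w9'); st()
E
```

```text
[622.1 201.8 113.1] yaw -47.15 tilt [-1.85  0.29] F [ 0.8  0.1 -1.2] gap 23.2 31.7
```

View pics/w9.png

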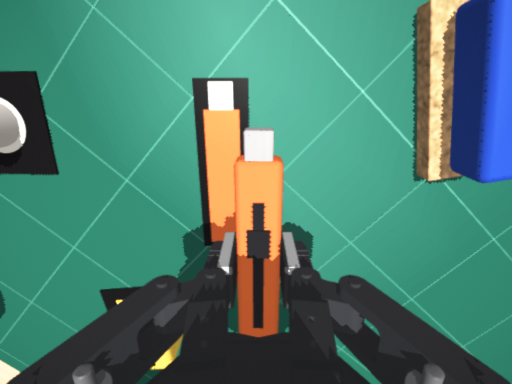

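The knife is level in the grip and points the same way as the tile. The tile's nose is at (221,95) and the knife's at (259,145).

```bash
python3 - <<'E'
from h import *
_,i=load('w9'); u=np.array([np.cos(np.radians(43.1)),np.sin(np.radians(43.1))]);v=np.array([-u[1],u[0]])
t=np.array([622.1,201.8])
for n,p,z in(('handlefront',[258.5,157],117.6),('nosetip',[259,129],111),('nosetip lo',[259,129],107)):
    q=onplane(i,[p],z)[0,:2]-t; print(n,q@u,q@v)
for n,p,x in(('tile nose front',[221,82],75),('bar/nose',[221.5,109.5],53)):
    q=onplane(i,[p],3)[0,:2]; print(n,q,q-x*u)
E
```

```text
handlefront 55.93028889754495 0.9427076853885431
nosetip 68.0884817900243 0.8350819889003773
nosetip lo 67.59636696142795 0.9263785973189638
tile nose front [666.39387392 290.32476237] [611.63170318 239.07922934]
bar/nose [650.11336005 275.85263517] [611.41475939 239.63912516]
```

Emit:
carry_out:
  claw: [1.8, 1.8, 1.8, 1.8, 1.8, 1.8, 1.8, 1.8, 1.8, 1.8]
  xyz:
    - [-0.5, 2, 0]
    - [-0.5, 1.8, 0]
    - [0, 0, 0]
    - [0, 0, -2]
    - [0, 0, -2]
    - [0, 0, -1.5]
    - [0, 0, 0]
    - [0, 0, -1]
    - [0, 0, 0]
    - [0, 0, 0]
  spin: [0, 0, 0, 0, 0, 0, 0, 0, 0, 0]

```text
time_s: 32.7
eef_pos: [616.6, 234.1, 49.5]
ee_rot: [-0.006, 0.932, 0.363, -0.011]
contact_force: [0.0, 0.2, -1.1]
finger_gap: 23.0
```

```bash
python3 -c "from h import *;st()"
```

```text
[616.6 234.1  49.5] yaw -47.44 tilt [-1.45  0.11] F [ 0.   0.2 -1.1] gap 23.0 32.7
```

Emit:
carry_out:
  claw: [1.8, 1.8, 1.8, 1.8, 1.8, 1.8, 1.8, 1.8, 1.8, 1.8]
  xyz:
    - [-0.5, 0.6, 0]
    - [0, 0, 0]
    - [0, 0, -1]
    - [0, 0, 0]
    - [0, 0, -1]
    - [0, 0, 0]
    - [0, 0, -0.7]
    - [0, 0, 0]
    - [0, 0, 0]
    - [0, 0, 0]
  spin: [0.009, 0, 0, 0, 0, 0, 0, 0, 0, 0]

```text
time_s: 33.7
eef_pos: [611.8, 241.0, 21.4]
ee_rot: [-0.005, 0.93, 0.368, -0.01]
contact_force: [0.7, 0.7, -0.8]
finger_gap: 23.2
```

```bash
python3 -c "from h import *;st()"
```

```text
[611.8 241.   21.4] yaw -46.85 tilt [-1.34  0.12] F [ 0.7  0.7 -0.8] gap 23.2 33.7
```

Emit:
carry_out:
  claw: [1.8, 1.8, 1.8, 1.8, 1.8, 1.8, 1.8]
  xyz:
    - [0, -0.1, -0.4]
    - [0, 0, 0]
    - [0, 0, -0.2]
    - [0, 0, 0]
    - [0, 0, -0.1]
    - [0, 0, 0]
    - [0, 0, 0]
  spin: [0, 0, 0, 0, 0, 0, 0]

```text
time_s: 34.4
eef_pos: [612.7, 240.0, 15.1]
ee_rot: [-0.005, 0.93, 0.368, -0.01]
contact_force: [-0.6, -0.2, -0.3]
finger_gap: 23.3
```

```bash
python3 -c "from h import *;st()"
```

```text
[612.7 240.   15.1] yaw -46.85 tilt [-1.24  0.13] F [-0.6 -0.2 -0.3] gap 23.3 34.4
```

Emit:
carry_out:
  claw: [1.8, 1.8, 1.8, 2.8, 3.2, 4, 5, 5, 5, 5, 5, 5]
  xyz:
    - [-0.05, 0, -0.1]
    - [0, 0, 0]
    - [0, 0, 0]
    - [0, 0, 0]
    - [0, 0, 0]
    - [0, 0, 0]
    - [0, 0, 0]
    - [0, 0, 1]
    - [0, 0, 3]
    - [0, 0, 4]
    - [0, 0, 4]
    - [0, 0, 0]
  spin: [0, 0, 0, 0, 0, 0, 0, 0, 0, 0, 0, 0]

```text
time_s: 35.6
eef_pos: [611.0, 239.9, 140.1]
ee_rot: [-0.005, 0.93, 0.368, -0.01]
contact_force: [1.2, 0.6, -0.3]
finger_gap: 49.8
```

Emit:
carry_out:
  claw: [8.5, 8.5, 8.5, 8.5]
  xyz:
    - [0, 0, 2]
    - [0, 0, 2]
    - [0, 0, 0]
    - [0, 0, 0]
  spin: [0, 0, 0, 0]

```text
time_s: 36.0
eef_pos: [611.2, 239.9, 183.6]
ee_rot: [-0.005, 0.93, 0.368, -0.008]
contact_force: [-0.9, -1.1, -0.7]
finger_gap: 85.1
```

```bash
python3 - <<'E'
from h import *
im,i=save('wrist','w10'); st()
E
```

```text
[611.3 240.  183.6] yaw -46.85 tilt [-1.08  0.18] F [ 0.4 -0.9  0.7] gap 85.4 36.05
```

View pics/w10.png

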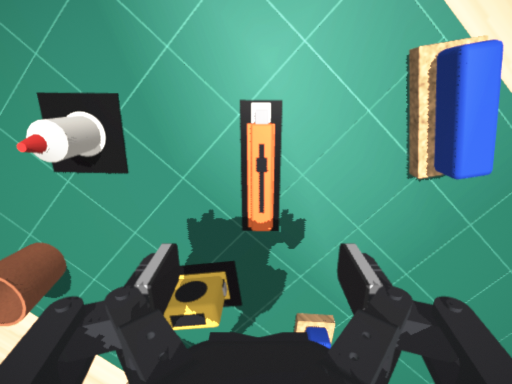

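The knife lies within its tile, with even margins at columns 249–274 inside 241–281. I'll check it in numbers, and measure the small block from w8/w5/scene.

```bash
python3 - <<'E'
from h import *
im,i=load('w10'); u=np.array([np.cos(np.radians(43.1)),np.sin(np.radians(43.1))]);v=np.array([-u[1],u[0]])
print([tuple(im[r,256]) for r in range(98,132,3)],[tuple(im[r,252]) for r in range(215,240,3)])
h=cv2.cvtColor(np.ascontiguousarray(im),cv2.COLOR_RGB2HSV)
k=((h[:,:,0]<16)&(h[:,:,1]>120)&(h[:,:,2]>60)); k[:100]=0;k[240:]=0;k[:,:243]=0;k[:,280:]=0
k=cv2.morphologyEx(k.astype(np.uint8),cv2.MORPH_CLOSE,np.ones((11,11))); r=rect(i,k,19); print(k.sum(),*r,'origin est',r[0]+9*u)
g=im.max(2)
cols=[[ (np.nonzero(k[y])[0].min()+np.nonzero(k[y])[0].max())/2,y] for y in range(130,222,5)]
P=onplane(i,cols,19)[:,:2]; print('v of knife axis',((P-[611.8,240])@v).round(1))
# small block: blue bar
for f in('w5','scene0','w1'):
    im,i=load(f)
    for b in blobs(im,'blue',200):
        r=rect(i,b[2],44)
        if abs(r[0][1])<40: print(f,b[1],*r)
E
```

```text
[(np.uint8(98), np.uint8(193), np.uint8(167)), (np.uint8(79), np.uint8(82), np.uint8(81)), (np.uint8(255), np.uint8(255), np.uint8(255)), (np.uint8(255), np.uint8(255), np.uint8(255)), (np.uint8(251), np.uint8(249), np.uint8(248)), (np.uint8(251), np.uint8(249), np.uint8(249)), (np.uint8(251), np.uint8(249), np.uint8(249)), (np.uint8(250), np.uint8(248), np.uint8(248)), (np.uint8(250), np.uint8(246), np.uint8(245)), (np.uint8(255), np.uint8(188), np.uint8(108)), (np.uint8(255), np.uint8(201), np.uint8(112)), (np.uint8(255), np.uint8(198), np.uint8(111))] [(np.uint8(255), np.uint8(153), np.uint8(83)), (np.uint8(254), np.uint8(151), np.uint8(83)), (np.uint8(197), np.uint8(91), np.uint8(47)), (np.uint8(178), np.uint8(84), np.uint8(44)), (np.uint8(173), np.uint8(81), np.uint8(42)), (np.uint8(95), np.uint8(59), np.uint8(39)), (np.uint8(28), np.uint8(72), np.uint8(62)), (np.uint8(43), np.uint8(87), np.uint8(76)), (np.uint8(28), np.uint8(73), np.uint8(62))]
2690 [605.9 235.1] [604.8 234.2] [124.5  31.8] 43.3 origin est [612.47146049 241.24946396]
v of knife axis [ 0.3  0.3  0.3  0.2  0.8  0.7  0.7  0.7  0.7  0.7  0.6  0.   0.  -0.
 -0.   0.5  0.5  0.5  0.4]
w5 [ 435  131   77   69 2653] [466.9   1.1] [464.8  -1. ] [109.3  33.3] 39.8
scene0 [261 157  11  31 296] [474.2   8.9] [474.   9.] [108.  28.] 37.9
w1 [ 398    0   89   64 3344] [471.8   1.7] [474.9   2.9] [98.2 40. ] 39.8
```

Emit:
carry_out:
  claw: [8.5, 8.5, 8.5, 8.5, 8.5, 8.5, 8.5, 8.5, 8.5, 8.5]
  xyz:
    - [-1, -1.5, 1]
    - [-2, -3.3, 1]
    - [-2, -3.3, 0]
    - [-2, -3.3, 0]
    - [-2, -3.3, 0]
    - [-2, -3.3, 0]
    - [-2, -3.3, 0]
    - [-1, -1.5, 0]
    - [0, 0, 0]
    - [0, 0, 0]
  spin: [0, -0.03, -0.03, 0, 0, 0, 0, 0, 0, 0]

```text
time_s: 37.05
eef_pos: [457.9, 6.0, 189.0]
ee_rot: [-0.009, 0.941, 0.339, -0.018]
contact_force: [0.1, 1.0, -0.7]
finger_gap: 84.7
```

```bash
python3 - <<'E'
from h import *
im,i=save('wrist','w11'); st()
for b in blobs(im,'blue',400): print(b[1],*rect(i,b[2],48))
E
```

```text
[457.9   6.2 188.9] yaw -50.35 tilt [-2.29  0.33] F [ 0.6  0.6 -1.4] gap 84.8 37.1
[ 256  120   29   91 2469] [471.2   7.4] [473.1   9.2] [93.9 27.7] 39.7
[483 311  29  36 672] [ 498. -357.] [ 501.  -352.6] [57.  34.8] 66.6
```

View pics/w11.png

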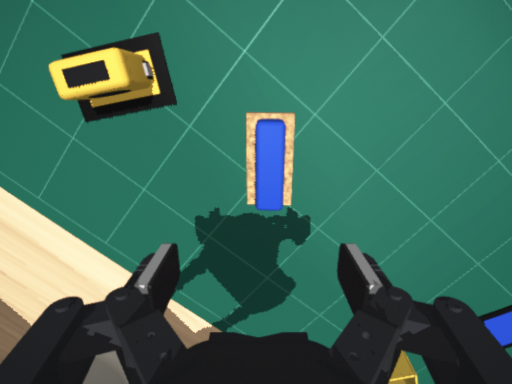

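The small block is at (271,160), and its bar measures 94×28 mm (95×30 given), with its centre at (471,7.5). I'll go down for the grip.

Emit:
carry_out:
  claw: [7, 7, 7, 7, 7, 7, 7, 7, 7, 7]
  xyz:
    - [1.3, 0.1, 0]
    - [0, 0, 0]
    - [0, 0, -2]
    - [0, 0, -2.5]
    - [0, 0, -2]
    - [0, 0, 0]
    - [0, 0, -1.5]
    - [0, 0, 0]
    - [0, 0, 0]
    - [0, 0, 0]
  spin: [0, 0, 0, 0, 0, 0, 0, 0, 0, 0]

```text
time_s: 38.1
eef_pos: [474.1, 13.5, 109.0]
ee_rot: [-0.01, 0.939, 0.345, -0.017]
contact_force: [-0.6, 0.3, 0.9]
finger_gap: 70.0
```

```bash
python3 -c "
from h import *;st()
_,i=load('w11'); print(onplane(i,[[246,112.5],[296.5,112.5],[293.5,206.5],[246.5,205.5]],16).round(1), onplane(i,[[246,112.5],[296.5,112.5],[293.5,206.5],[246.5,205.5]],16).mean(0))"
```

```text
[474.1  13.5 109. ] yaw -49.7 tilt [-2.2   0.36] F [-0.6  0.3  0.9] gap 70.0 38.1
[[494.7  59.8  16. ]
 [528.9  18.7  16. ]
 [446.8 -51.2  16. ]
 [411.7  -7.8  16. ]] [470.54019103   4.86760964  16.        ]
```

Emit:
carry_out:
  claw: [7, 7, 7, 7, 7, 7, 7, 7, 7, 7]
  xyz:
    - [-0.3, -0.7, 0]
    - [0, 0, 0]
    - [0, 0, -1.5]
    - [0, 0, 0]
    - [0, 0, -1.5]
    - [0, 0, 0]
    - [0, 0, -1.5]
    - [0, 0, 0]
    - [0, 0, 0]
    - [0, 0, 0]
  spin: [-0.01, 0, 0, 0, 0, 0, 0, 0, 0, 0]

```text
time_s: 39.1
eef_pos: [476.4, 3.9, 72.3]
ee_rot: [-0.006, 0.941, 0.339, -0.012]
contact_force: [0.1, -0.2, 0.3]
finger_gap: 70.0
```

```bash
python3 -c "from h import *;st()"
```

```text
[476.4   3.9  72.3] yaw -50.38 tilt [-1.47  0.2 ] F [ 0.1 -0.2  0.3] gap 70.0 39.1
```

Emit:
carry_out:
  claw: [7, 7, 7, 7, 7, 7, 7, 7, 7, 7]
  xyz:
    - [-0.5, 0.2, 0]
    - [0, 0, 0]
    - [0, 0, -1.5]
    - [0, 0, 0]
    - [0, 0, -1.5]
    - [0, 0, 0]
    - [0, 0, -1]
    - [0, 0, 0]
    - [0, 0, 0]
    - [0, 0, 0]
  spin: [0, 0, 0, 0, 0, 0, 0, 0, 0, 0]

```text
time_s: 40.1
eef_pos: [474.8, 5.5, 37.2]
ee_rot: [-0.004, 0.941, 0.339, -0.008]
contact_force: [0.1, -0.3, -0.0]
finger_gap: 70.3
```

```bash
python3 -c "from h import *;st()"
```

```text
[474.8   5.5  37.2] yaw -50.34 tilt [-0.98  0.08] F [ 0.1 -0.3 -0. ] gap 70.3 40.1
```

Emit:
carry_out:
  claw: [7, 7, 7, 7, 7, 7, 7]
  xyz:
    - [-0.4, 0.1, 0]
    - [0, 0, 0]
    - [0, 0, -0.5]
    - [0, 0, 0]
    - [0, 0, -0.4]
    - [0, 0, 0]
    - [0, 0, 0]
  spin: [0, 0, 0, 0, 0, 0, 0]

```text
time_s: 40.8
eef_pos: [471.0, 6.4, 28.1]
ee_rot: [-0.003, 0.941, 0.339, -0.007]
contact_force: [0.0, 0.2, 0.2]
finger_gap: 69.8
```

```bash
python3 -c "from h import *;st()"
```

```text
[471.    6.4  28.1] yaw -50.34 tilt [-0.9   0.06] F [0.  0.2 0.2] gap 69.8 40.8
```

Emit:
carry_out:
  claw: [2.5, 2.5, 2.5, 2.5, 2.5, 2.5, 2.5, 2.5]
  xyz:
    - [0, 0, 0]
    - [0, 0, 0]
    - [0, 0, 0]
    - [0, 0, 0]
    - [0, 0, 0]
    - [0, 0, 0]
    - [0, 0, 0]
    - [0, 0, 0]
  spin: [0, 0, 0, 0, 0, 0, 0, 0]
  force: 40

```text
time_s: 41.6
eef_pos: [471.1, 6.5, 28.3]
ee_rot: [-0.003, 0.941, 0.339, -0.007]
contact_force: [-0.5, 0.2, -0.1]
finger_gap: 29.3
```

```bash
python3 - <<'E'
from h import *
st()
_,_=0,0
for f in('side0','w1','scene0'):
    im,i=load(f)
    for b in blobs(im,'blue',400):
        r=rect(i,b[2],3)
        if r[0][1]<-380 and r[0][0]<600: print(f,*r)
E
```

```text
[471.1   6.5  28.3] yaw -50.34 tilt [-0.9   0.06] F [-0.5  0.2 -0.1] gap 29.3 41.6
side0 [ 528.8 -437.6] [ 528.8 -438.6] [117.8  66.9] -23.4
w1 [ 529.  -439.2] [ 526.5 -438. ] [118.3  64.6] -23.8
scene0 [ 525.1 -441.3] [ 526.  -441.4] [120.5  70.9] -23.6
```

Emit:
carry_out:
  claw: [2.5, 2.5, 2.5, 2.5, 2.5, 2.5, 2.5, 2.5, 2.5, 2.5, 2.5, 2.5]
  xyz:
    - [0, 0, 1]
    - [0, 0, 3]
    - [0, 0, 3]
    - [0, 0, 2.5]
    - [0.5, -3, 0]
    - [0.5, -3.8, 0]
    - [0.5, -3.8, 0]
    - [0.5, -3.8, 0]
    - [0.5, -3.8, 0]
    - [0.5, -3.8, 0]
    - [0.5, -3.8, 0]
    - [0.5, -3.8, 0]
  spin: [0, 0, 0, 0, -0.13, -0.13, -0.13, -0.13, -0.13, -0.13, -0.13, -0.13]

```text
time_s: 42.8
eef_pos: [508.5, -295.3, 133.2]
ee_rot: [-0.008, 0.982, -0.189, -0.003]
contact_force: [1.3, 0.3, -1.3]
finger_gap: 29.3
```

Emit:
carry_out:
  claw: [2.5, 2.5, 2.5, 2.5, 2.5, 2.5]
  xyz:
    - [0.5, -3.8, 0]
    - [0.5, -3.8, 0]
    - [0.3, -2, 0]
    - [0, 0, 0]
    - [0, 0, 0]
    - [0, 0, 0]
  spin: [0, 0, 0, 0, 0, 0]

```text
time_s: 43.4
eef_pos: [520.0, -399.1, 135.1]
ee_rot: [-0.008, 0.981, -0.193, -0.003]
contact_force: [-0.1, 0.8, -1.8]
finger_gap: 29.3
```

```bash
python3 - <<'E'
from h import *
st(); save('scene','s12'); save('side','d12')
E
```

```text
[ 520.  -399.1  135.1] yaw -112.31 tilt [-0.17  0.91] F [-0.1  0.8 -1.8] gap 29.3 43.4
```

Emit:
carry_out:
  claw: [2.5, 2.5, 2.5, 2.5, 2.5, 2.5, 2.5, 2.5, 2.5, 2.5]
  xyz:
    - [0.4, -2, 0]
    - [0.4, -2, 0]
    - [0, 0, 0]
    - [0, 0, -2]
    - [0, 0, -2]
    - [0, 0, -1.5]
    - [0, 0, 0]
    - [0, 0, -1]
    - [0, 0, 0]
    - [0, 0, 0]
  spin: [-0.02, 0, 0, 0, 0, 0, 0, 0, 0, 0]

```text
time_s: 44.5
eef_pos: [530.4, -430.1, 70.4]
ee_rot: [-0.009, 0.98, -0.199, -0.003]
contact_force: [-0.6, -0.3, -0.6]
finger_gap: 29.4
```

```bash
python3 -c "from h import *;st()"
```

```text
[ 530.4 -430.1   70.4] yaw -112.97 tilt [-0.15  1.06] F [-0.6 -0.3 -0.6] gap 29.4 44.5
```

Emit:
carry_out:
  claw: [2.5, 2.5, 2.5, 2.5, 2.5, 2.5, 2.5, 2.5]
  xyz:
    - [-0.2, -0.9, 0]
    - [0, 0, 0]
    - [0, 0, -1.2]
    - [0, 0, 0]
    - [0, 0, -1.2]
    - [0, 0, 0]
    - [0, 0, 0]
    - [0, 0, 0]
  spin: [-0.012, 0, 0, 0, 0, 0, 0, 0]

```text
time_s: 45.3
eef_pos: [528.5, -440.8, 45.5]
ee_rot: [-0.008, 0.979, -0.206, -0.002]
contact_force: [-0.0, -0.5, -2.0]
finger_gap: 29.3
```

```bash
python3 -c "from h import *;st()"
```

```text
[ 528.5 -440.8   45.5] yaw -113.75 tilt [-0.07  0.97] F [-0.  -0.5 -2. ] gap 29.3 45.3
```

Emit:
carry_out:
  claw: [2.5, 2.5, 2.5, 2.5, 2.5, 2.5, 2.5, 2.5]
  xyz:
    - [0, 0.1, -0.6]
    - [0, 0, 0]
    - [0, 0, -0.4]
    - [0, 0, 0]
    - [0, 0, -0.2]
    - [0, 0, 0]
    - [0, 0, 0]
    - [0, 0, 0]
  spin: [0, 0, 0, 0, 0, 0, 0, 0]

```text
time_s: 46.1
eef_pos: [529.0, -440.0, 33.3]
ee_rot: [-0.008, 0.979, -0.206, -0.002]
contact_force: [-0.4, -0.1, -1.4]
finger_gap: 29.5
```

```bash
python3 -c "from h import *;st()"
```

```text
[ 529.  -440.    33.3] yaw -113.74 tilt [-0.02  0.91] F [-0.4 -0.1 -1.4] gap 29.5 46.1
```

Emit:
carry_out:
  claw: [2.5, 2.5, 2.5, 2.5, 2.5]
  xyz:
    - [0, 0.05, -0.15]
    - [0, 0, 0]
    - [0, 0, -0.15]
    - [0, 0, 0]
    - [0, 0, 0]
  spin: [0, 0, 0, 0, 0]

```text
time_s: 46.6
eef_pos: [529.7, -440.1, 31.8]
ee_rot: [-0.007, 0.979, -0.206, -0.001]
contact_force: [1.2, 0.4, -1.2]
finger_gap: 29.2
```

```bash
python3 -c "from h import *;st()"
```

```text
[ 529.7 -440.1   31.8] yaw -113.72 tilt [0.06 0.82] F [ 1.2  0.4 -1.2] gap 29.2 46.6
```

Emit:
carry_out:
  claw: [2.5, 2.5, 2.5, 3.4, 3.8, 4.5, 5.5, 6, 6, 6, 6, 6]
  xyz:
    - [-0.05, 0.05, -0.1]
    - [0, 0, 0]
    - [0, 0, 0]
    - [0, 0, 0]
    - [0, 0, 0]
    - [0, 0, 0]
    - [0, 0, 0]
    - [0, 0, 1]
    - [0, 0, 3]
    - [0, 0, 4]
    - [0, 0, 4]
    - [0, 0, 0]
  spin: [0, 0, 0, 0, 0, 0, 0, 0, 0, 0, 0, 0]

```text
time_s: 47.8
eef_pos: [528.4, -438.8, 156.7]
ee_rot: [-0.007, 0.979, -0.206, -0.001]
contact_force: [0.8, -0.1, 0.7]
finger_gap: 60.2
```

Emit:
carry_out:
  claw: [8.5, 8.5, 8.5, 8.5, 8.5, 8.5]
  xyz:
    - [0, 0, 3]
    - [0, 0, 3]
    - [0, 0, 0]
    - [0, 0, 0]
    - [0, 0, 0]
    - [0, 0, 0]
  spin: [0, 0, 0, 0, 0, 0]

```text
time_s: 48.4
eef_pos: [527.7, -437.9, 218.8]
ee_rot: [-0.007, 0.979, -0.206, -0.001]
contact_force: [-0.2, -0.4, 0.6]
finger_gap: 84.9
```

```bash
python3 - <<'E'
from h import *
im,i=save('wrist','w13'); st(); s,si=save('scene','s13'); d,_=save('side','d13')
for b in blobs(im,'blue',800): print(b[0],b[1],*rect(i,b[2],51))
bg=cv2.resize(s,(400,300)); 
cv2.imwrite('pics/fin.png',np.vstack([np.hstack([bg,cv2.resize(d,(400,300))]),np.hstack([cv2.resize(im,(400,300)),cv2.resize(im[80:260,150:390],(400,300))])])[:,:,::-1])
E
```

```text
[ 527.6 -437.8  218.4] yaw -113.74 tilt [0.02 0.89] F [ 0.1 -0.1  0.2] gap 85.2 48.45
[ 6.51222222 38.24333333] [  0   0  18  68 900] [ 759.  -263.9] [ 758.  -260.3] [64.1 17.9] -39.0
[261.3262691 167.9935929] [ 249  128   26   82 2029] [ 530.9 -439.9] [ 532.7 -440.8] [93.1 28. ] -23.8
```

View pics/fin.png

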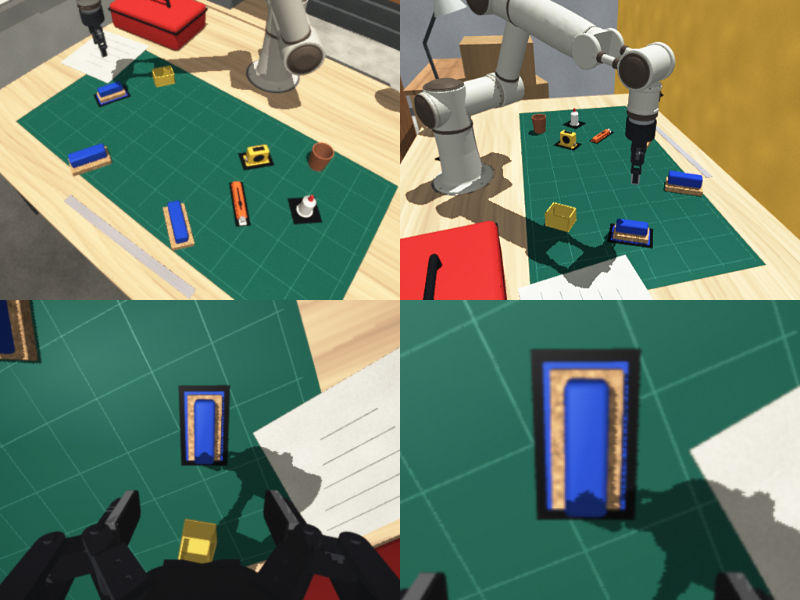

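The final composite shows all four items on their tiles. The block bar is at (530.9,-439.9) at -23.8°, against a tile at (528.7,-439) at -23.7°. The cup and bin look unmoved and the gripper is clear.

```bash
python3 -c "from workcell import arm;print(arm.sign_off())"
```

```text
the job is handed in; nothing more can be done
None
```

I placed the glue bottle, tape measure, knife and the smallest sanding block on their tiles, in that order, and handed in at about 48.5 s. The sign-off gave no verdict.

Last check of each item, from the wrist camera after I set it down:

| Item | Distance from silhouette centre | Angle off the tile | Notes |
|---|---|---|---|
| Glue bottle | about 1 mm | round | upright |
| Tape measure | about 2 mm | 0.3° | flat on its tile |
| Knife | about 1 mm | 0.2° | its outline partly merged with the orange silhouette, so this is less certain |
| Sanding block | about 2 mm | 0.1° | flat on its tile |

- **Cup and bin:** they look unmoved in the final pictures. I judged that by eye and did not measure it.
- **Camera disagreement:** the scene camera read the tiles 2–4 mm off the wrist camera. I relied mainly on the wrist camera.
- **Tool tilt:** the tool drifted up to 2.5° from vertical during fast moves, and by about 1–2° at each set-down. The pictures show every item standing flat after release.
- **Touch-down:** the force reading was too noisy to confirm contact with the tiles. I judged contact by height instead.

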